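Pin the swing arm of the welding jig shut

TASK

Lock the tube in the tilted welding jig: first swing the jig's arm fully shut, so that its eye lies between the two ears of the fork. Then take the flanged locking pin from its rack - its flange is caught under a lip, so tip the pin's top over towards that lip and ease it off past the two steps - and put it down through the upper ear, the arm's eye and the lower ear until its flange sits flat on the upper ear, then let go. Leave the other things on the bench where they are.

Things in the scene. Friction and masses are not known exactly. Their poses are not given: they have to be found in the camera images.
- swingarm (a joint): Angle (rad) of the jig's flat steel swing arm about its pivot post: 0 = fully shut (a hard stop; its eye is then exactly in line with the fork's holes), grows as it swings open, up the slope and away from the jig's low front edge; starts at 0.6 to 1.1. Stays where it is left (friction about 0.12 N m).
- jig_hole (a point): Centre of the mouth of the 18 mm hole in the upper ear of the jig's fork, on the ear's top face. z is the holes' axis, up and out of the jig (30 degrees from vertical, leaning to the jig's low front edge); x points up the slope; y is level, towards the arm's pivot post. Two parallel ears, 50 x 50 x 10 mm, top faces at z = 0 and -30 mm, hole chamfers 2 mm; joined at y = -25 to -37 mm, nowhere above z = 0.
- jig: The welding jig: a grey plate of 150 x 220 mm on a foot, tilted 30 degrees so that it faces roughly to the robot's right (-y), with the fork at one end and the arm's pivot post at the other; a square steel tube of 35 mm lies on the plate between them, under the arm. Origin on the bench under its middle, z up, x towards its high back edge. The plate's face lies 64 mm below jig_hole along the hole axis. Fixed.
- jig_pivot (a point): Axis of the swing arm's pivot post, at the arm's top face (140 mm in +y from jig_hole and 14 mm lower along z); axes as jig_hole. The arm turns about this z axis, positive by the right-hand rule; shut, it points along -y. A nut of 22 mm stands 6.5 mm above the arm here.
- swing_knob (a point): Middle of the upright round knob of the swing arm: 16 mm diameter, 42 mm tall (21 mm either way from here along the hole axis), 55 mm from the pivot axis, by which the arm is pulled or pushed. Its z axis runs along the knob, parallel to the holes' axis; its x axis is the direction in which the knob moves as the arm opens.
- swing_eye (a point): Centre of the top of the 20 mm hole in the arm's square end (42 x 42 x 12 mm), 140 mm from the pivot axis. Shut, it lies 14 mm below jig_hole along the hole axis.
- rack_seat (a point): The pin's seat in its rack: middle of the top edges (85 mm over the bench) of two upright steel cheeks, 19 mm apart inside, 34 mm outside, on which the pin's flange rests. z is up; +x runs along the cheeks from the lip to the open end. Steps: both cheeks rise 14 mm above the seat from x = 23.5 to 32 mm; between and beyond the cheeks it is open. The lip is on the robot's right. Base 110 x 90 mm, fixed.
- rack_lip (a point): Middle of the free edge of the rack's lip, at its underside, 16 mm to -x of the seat and 11 mm above it (axes as rack_seat): a 44 mm wide, 4 mm thick plate that overhangs the flange's edge by about 6 mm, closed by a wall 8 mm behind this edge. The lip stops straight lifting, the steps stop sliding.
- rack_step (a point): Midway between the tops of the two steps of the rack (axes as rack_seat). Tipping the pin's top towards the lip (-x) by about 25 degrees, about the flange's edge under the lip, raises its other edge over the steps; then 12 mm or more towards +x frees it from the lip, and it can be lifted straight up, still tipped.
- pin_grip (a point): Centre of the grip of the locking pin (steel, about 0.26 kg): a 20 x 20 mm square block 32 mm tall, sides along this point's x and y. z is the pin's axis, from tip to grip. The flange's underside lies 43 mm below (along -z).
- pin_flange (a point): Centre of the underside of the pin's square flange (44 x 44 x 5 mm). Above it a round neck of 14 mm, 22 mm tall, then the grip; below it the round shank, 14 mm diameter, 58 mm long. In the rack at the start the pin is upright and its x axis is the rack's x axis; z is the pin's axis. In the jig any turn about the axis will do.
- pin_tip (a point): End of the pin's shank, 58 mm below the flange; the last 12 mm taper to 6 mm diameter.
- hammer: Hammer lying on the bench towards the back; not needed. Origin at its underside.
- brush: Brush lying at the robot's right; not needed. Origin at its underside.
- disc: Black grinding disc, 100 mm diameter, 6 mm thick, lying flat near the robot; not needed.
- tube_offcut: Square tube offcut, 60 x 30 x 30 mm, in front of (nearer the robot than) the pin rack; not needed. Origin at its underside.
- angle: Piece of angle steel, 90 x 35 x 40 mm, to the left of the pin rack; not needed. Origin at its underside.
- bush: Plain stepped steel bush standing behind the pin rack: 36 mm diameter at the foot, 24 mm above, 45 mm tall; not needed. Origin at its underside.
- jar: Aluminium can, 60 mm diameter, 100 mm tall, at the robot's left; not needed. Origin at its underside.
Not all that is in view belongs to the job. What is shaped like the part that bears pin_grip but pink or yellow is not meant.

How it is judged:
By the outcome, as a careful person would: the job done as asked, in the order asked, and still so for the second after the job is handed in, with the robot touching nothing.
It also fails if it takes over 61 s, if anything falls off the work surface, if the arm or the gripper's body presses on something with over 40 N, if the wrist force passes 120 N, or if a joint passes its speed limit or range.

ROBOT

A 7-joint arm with a two-finger parallel gripper is mounted at the origin on the work surface. World frame = base frame: x ahead of the robot, y to its left, z up, the work surface at z = 0. Lengths are in m, angles in degrees, forces in N, time in s.
With the tool pointing down it reaches from about 0.425 to 0.875 m from the base axis. Payload 4.7 kg.
Tool frame: the origin (TCP) lies at the very end of the fingers, on their centre line; the grasp point (between the pads) lies 19 mm behind it; x points along the fingers, z is the direction in which the jaws open and shut, and the axes are right-handed (so a half turn about x gives the same grasp; the last joint's range is limited). The gripper opens to 87 mm and grips with 3 to 60 N. Pads are 19 mm wide; open, the fingers measure 117 mm over their backs; the gripper's body (75 mm by 190 mm) begins 51 mm behind the grasp point.
Start: joints at [70.422, 18.392, -4.016, 83.108, 1.295, 78.541, -3.26], TCP at [0.226, -0.609, 0.223] pointing down, gripper open.
Joint ranges: [-163.93, 163.93], [-17.29, 119.83], [-79.2, 71.16], [3.27, 140.29], [-89.18, 269.18], [5.43, 117.66], [-154.24, 154.24]. Speed limits (degrees/s): [147.25, 147.25, 180, 180, 180, 180, 180].

INTERFACE

Orientations are given as [roll, pitch, yaw] about the fixed x, y, z axes, in that order (R = Rz(yaw) Ry(pitch) Rx(roll)).
In Python, from cell import env gives the robot as it stands. The module is installed in compiled form; this text tells all that it offers.
- The arm moves only by the tool drive_tool, never from a script. Its argument "increments" is a list of rows, each a list of 2 entries, a list of its own where there are three numbers: the shift along the tool's x, y, z scaled (see below), then the turn, a rotation vector about the tool's x, y, z scaled (see below). In form: [[[dx, dy, dz], [wx, wy, wz]], ...]. A call has 1 to 10 rows; each row shifts and turns the commanded pose from where the row before left it, along the tool's axes as they then stand; what a row does not reach is not made up. The controller multiplies each number of a shift by 0.04 m and each number of a turn by 120 degrees. A row lasts 1/10 s, in which the tool goes at most 50 mm and 8.59 degrees, less where a joint would pass 70% of its speed; a pose out of reach is approached as far as the arm can. A call with a number of a shift or a turn outside -1 to 1 is refused whole. A call with a gripper value outside its range is refused whole. "hand" is the gripper's target within -1 to 1 (fully open at 1, half-way at 0, shut at -1), set as the call begins (left out, the last holds). The fingers move at their own pace and stop on an object; "squeeze" is the grip in N (left out, the last holds). Time passes only in rows, so rows that do not move let the fingers close. It gives the time, the measured TCP pose, the force and the opening at its end, in the units of the state.
- env.get_obs(): the state, without advancing time (a new reading comes with each control period).
- env.read_camera(name): name is "scene" or "top" or "wrist"; returns a dict with "frame" (480x640x3 uint8, red, green, blue), "fx", "fy", "cx", "cy" (pixels), "distortion" ([k1, k2, p1, p2, k3] as OpenCV has them; the pictures are not rectified), "R" (3x3) and "t" (3): a world point X has camera coordinates R X + t. Camera axes: x right, y down, z forward; pixel columns grow to the right and rows downward; lengths in m; the calibration is good to about 2 mm. A picture is of the moment at which its call begins. There is no depth.
- env.sign_off(): hands the job in, once; it reports no verdict.
The state is a dict: "time_s": time; "qpos": joint angles; "joint_velocities": joint speeds; "effort": joint torques, N m; "tool_pos": TCP position; "tool_rot": TCP orientation; "force": force on the tool from outside, world axes, zero at the start; "wrist_torque": the same for the moment, N m; "grip_width": finger opening in m.
Only numpy, scipy, OpenCV 4.12 (cv2) and the standard library are available. Lean on these libraries where they do the work, as an engineer would, in place of code of your own. Each camera call takes 0.05 s, during which the arm holds its last target.

## Working session

There is one attempt and no reset: what is moved stays moved. The work goes in short steps, Python scripts to look and compute and a tool call to move; the robot and the scene stay as the last step left them, time stands still between calls to the robot, and variables do not carry over. Pictures are saved under pics/ and viewed, and the job is handed in when it is done.

Besides the shell and the picture viewer there is one more tool, called after "Request:" by a JSON object that holds its "api" and its "payload". drive_tool: Moves the arm, as the interface text tells. Shifts and turns lie within -1 to 1; 1 stands for 0.04 m of shift or 120 degrees of turn. Its arguments: {"type":"object","properties":{"increments":{"type":"array"},"hand":{"type":"number"},"squeeze":{"type":"number"}},"required":["increments"]}

```bash
ls; mkdir -p pics
python3 - <<'E'
from cell import env
import cv2,json
print(env.get_obs())
for n in ["scene","top","wrist"]:
    c=env.read_camera(n)
    cv2.imwrite(f"pics/{n}0.png",c["frame"][:,:,::-1])
    print(n,{k:(v.tolist() if hasattr(v,'tolist') else v) for k,v in c.items() if k!="frame"})
E
```

```text
pics
{'time_s': 0.0, 'qpos': array([70.42255621, 18.43747175, -4.01541068, 83.17547639,  1.29591913,
       78.53960529, -3.25967421]), 'joint_velocities': array([-0.04819671,  0.00615043,  0.08383114,  0.11952093, -0.01561702,
       -0.09132876, -0.02638243]), 'effort': array([-4.85949731e-04, -4.91293502e+01, -4.04026229e-01, -3.12523592e+01,
       -6.37664529e-02,  4.39361797e-02,  1.47004666e-04]), 'tool_pos': array([ 0.22616953, -0.60879543,  0.22147446]), 'tool_rot': array([-176.43355782,   89.8925315 ,  113.95404284]), 'force': array([-0.63174637,  0.13195501,  0.11348784]), 'wrist_torque': array([ 0.03995839, -0.0334792 , -0.00581117]), 'grip_width': 0.08734239736326536}
scene {'fx': 474.52606283627415, 'fy': 474.52606283627415, 'cx': 308.8171575550977, 'cy': 238.32328042091123, 'distortion': [-0.06686167019854905, 0.0, 0.0, 0.0, 0.0], 'R': [[0.692262048836775, 0.7216275271667331, -0.005193050696443415], [0.5828771719706598, -0.5633716990370349, -0.5855480604695148], [-0.42547321670793353, 0.402325789329183, -0.8106210588831589]], 't': [-0.40647670884671944, -0.265791290072
[... 211 characters left out ...]
306873667, -0.9996845871759409, 0.013062622676213689], [-0.998677194386987, -0.02203523760169589, -0.04645761202616139], [0.04673079669392483, -0.012048836736612013, -0.9988348502999109]], 't': [-0.032369238045230314, 0.5854903290032856, 1.1159804328599787]}
wrist {'fx': 372.0328659584641, 'fy': 372.0328659584641, 'cx': 317.2399479953548, 'cy': 235.95377183622756, 'distortion': [-0.07310480637297206, 0.0, 0.0, 0.0, 0.0], 'R': [[0.34832120569245023, -0.9373725628070769, -0.0022396788725056456], [-0.9036419422246371, -0.3364204315163331, 0.265051944929389], [-0.24920589462820777, -0.09029934526262316, -0.9642315335684153]], 't': [-0.648436787937927, -0.031668121067390684, 0.38871735811183716]}
```

View pics/scene0.png

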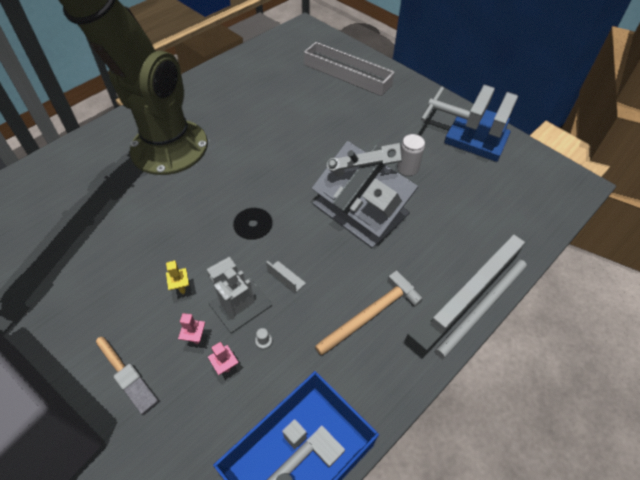

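View pics/top0.png

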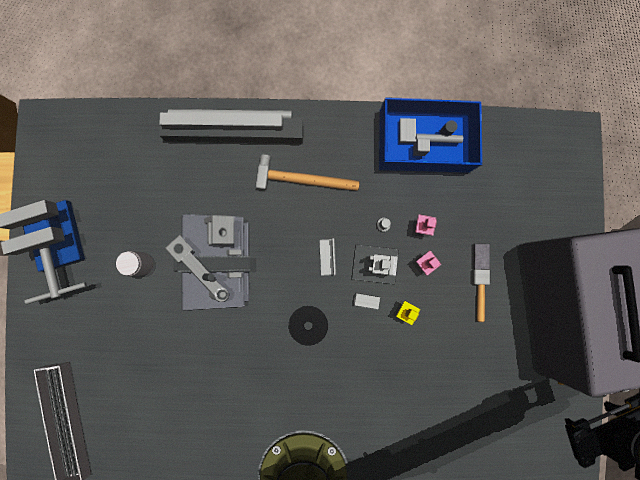

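View pics/wrist0.png

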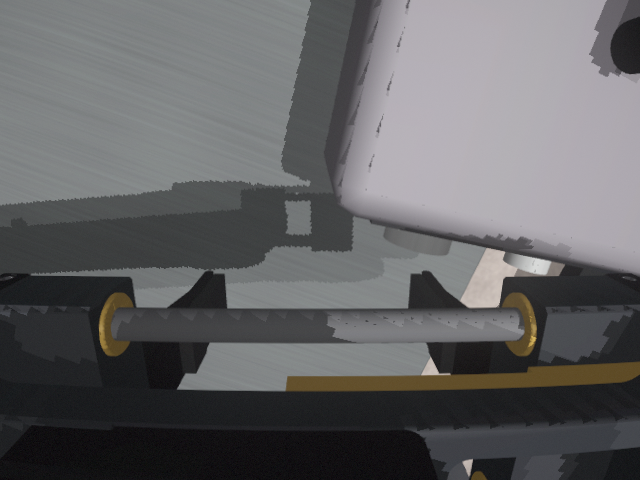

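```bash
cat > h.py <<'E'
from cell import env
import cv2,numpy as np
from scipy.spatial.transform import Rotation as Ro
def cam(n,save=None):
    c=env.read_camera(n); c["K"]=np.array([[c["fx"],0,c["cx"]],[0,c["fy"],c["cy"]],[0,0,1]]); c["D"]=np.array(c["distortion"],float)
    c["R"]=np.array(c["R"]);c["t"]=np.array(c["t"])
    if save: cv2.imwrite(f"pics/{save}.png",c["frame"][:,:,::-1])
    return c
def crop(c,u0,v0,w,h,s,name):
    f=c["frame"][v0:v0+h,u0:u0+w,::-1]
    cv2.imwrite(f"pics/{name}.png",cv2.resize(f,None,fx=s,fy=s,interpolation=cv2.INTER_CUBIC))
def ray(c,p):
    x=cv2.undistortPoints(np.array([[p]],float),c["K"],c["D"])[0,0]
    d=c["R"].T@np.array([x[0],x[1],1]); return -c["R"].T@c["t"],d/np.linalg.norm(d)
def onz(c,p,z):
    o,d=ray(c,p); return o+d*(z-o[2])/d[2]
def proj(c,X):
    X=np.atleast_2d(np.array(X,float))
    return cv2.projectPoints(X,cv2.Rodrigues(c["R"])[0],c["t"],c["K"],c["D"])[0][:,0]
def tri(*cp):
    A=np.zeros((3,3));b=np.zeros(3)
    for c,p in cp:
        o,d=ray(c,p);P=np.eye(3)-np.outer(d,d);A+=P;b+=P@o
    X=np.linalg.solve(A,b)
    return X,[np.linalg.norm(proj(c,X)[0]-np.array(p)) for c,p in cp]
def toolR(o=None):
    o=o or env.get_obs(); return Ro.from_euler('xyz',o["tool_rot"],degrees=True)
E
python3 - <<'E'
from h import *
t=cam("top");s=cam("scene")
crop(t,150,200,130,120,6,"t_jig");crop(t,340,200,110,130,5,"t_rack")
crop(s,300,120,130,130,5,"s_jig");crop(s,160,240,150,140,5,"s_rack")
E
```

```text
(no output)
```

View pics/t_jig.png

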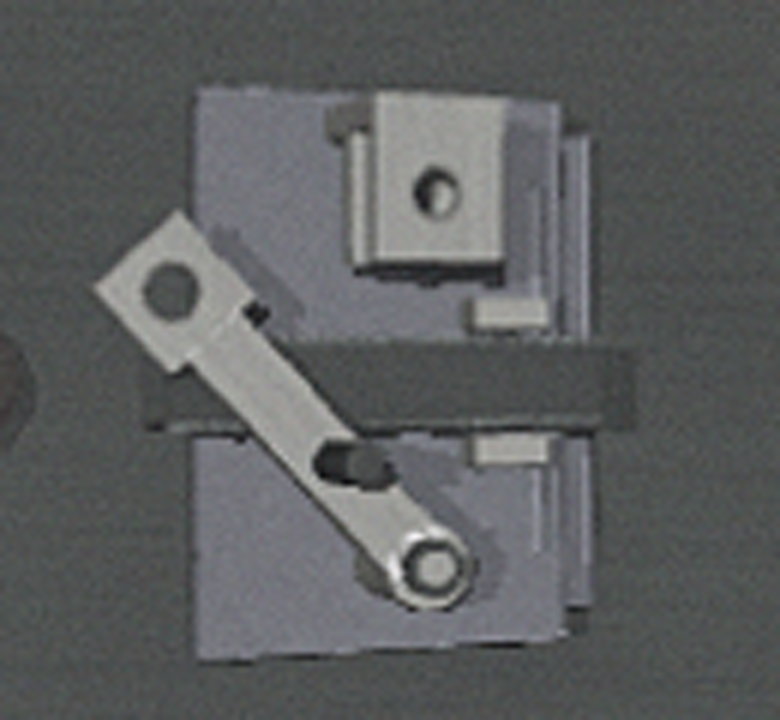

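View pics/s_jig.png

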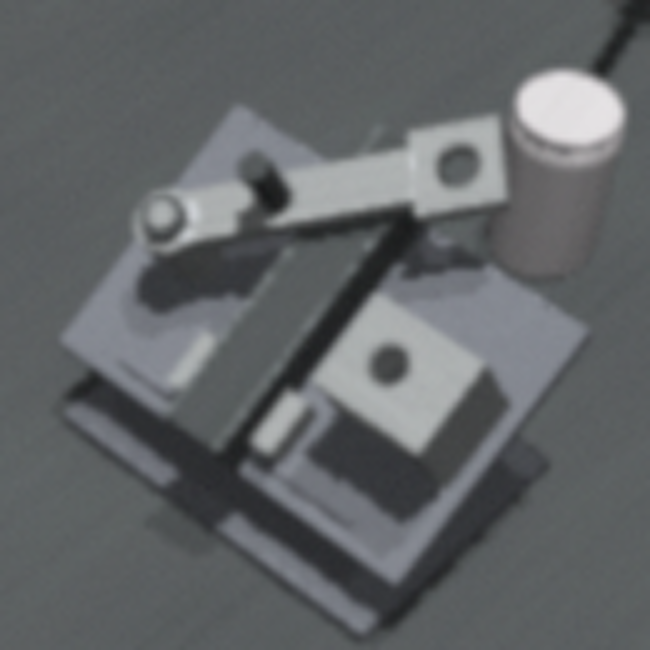

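View pics/t_rack.png

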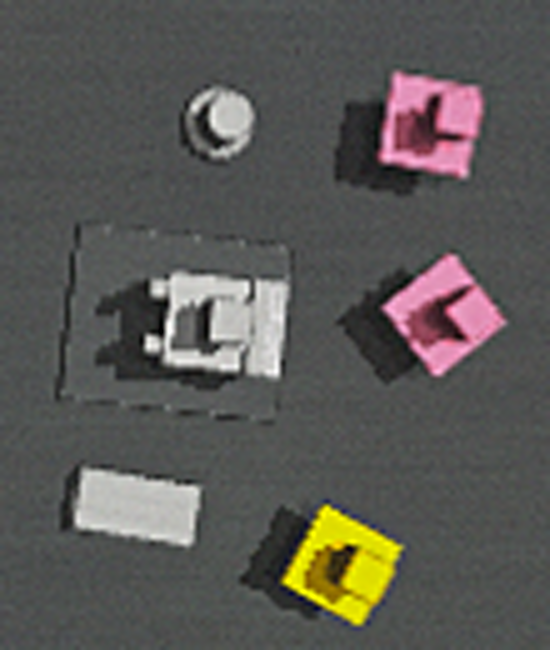

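View pics/s_rack.png

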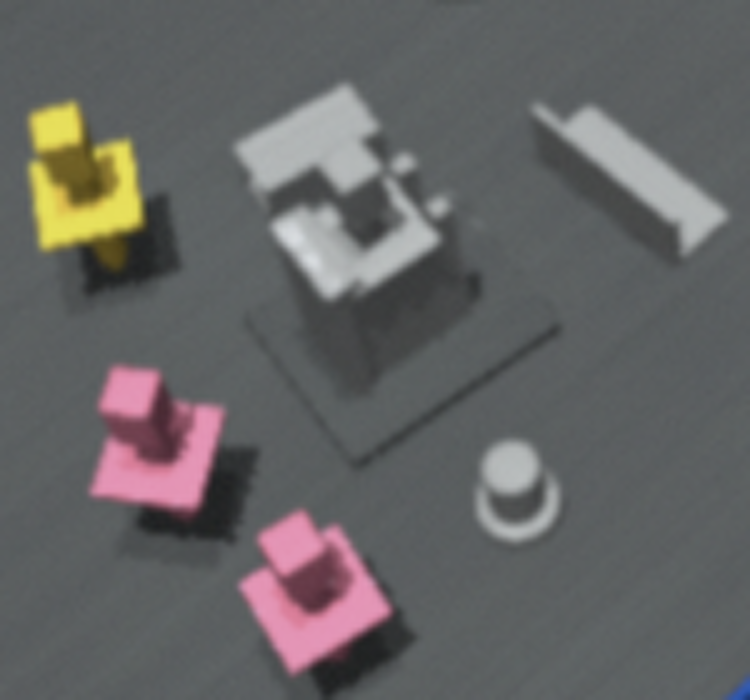

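Run:
```python
from h import *
t=cam("top");s=cam("scene")
T=lambda p,u,v,k:(u+(p[0]+.5)/k-.5,v+(p[1]+.5)/k-.5)
def P(n,a,b,ut,us):
    X,e=tri((t,T(a,*ut)),(s,T(b,*us)));print(n,X.round(4),np.round(e,2));return X
J=((150,200,6),(300,120,5));Rk=((340,200,5),(160,240,5))
h=P("hole",(437,193),(390,362),*J)
n=P("nut",(434,566),(163,212),*J)
e=P("eye",(171,291),(460,165),*J)
k=P("knobtop",(371,468),(257,163),*J)
c=[P("plate bl",(197,88),(590,328),*J),P("plate br",(558,103),(398,582),*J),P("plate fr",(558,640),(65,340),*J),P("plate fl",(200,658),(240,105),*J)]
ear=[P("ear1",(376,92),(486,365),*J),P("ear2",(503,97),(418,452),*J),P("ear3",(503,260),(315,375),*J),P("ear4",(376,258),(377,296),*J)]
g=P("griptop",(234,317),(355,163),*Rk)
b=[P("base1",(79,226),(556,325),*Rk),P("base2",(291,247),(360,465),*Rk),]
for p in [(79,226),(291,247),(275,421),(62,399)]: print(onz(t,T(p,340,200,5),0.01).round(4))
P("lipA",(288,280),(235,150),*Rk);P("lipB",(280,377),(347,85),*Rk)
```

```text
hole [0.608  0.1931 0.1427] [0.59 0.6 ]
nut [0.4681 0.1908 0.138 ] [0.44 0.41]
eye [0.5678 0.2824 0.1764] [0.58 0.55]
knobtop [0.5071 0.2067 0.1858] [1.49 1.4 ]
plate bl [0.6482 0.2917 0.1219] [0.71 0.7 ]
plate br [0.6531 0.1633 0.0481] [0.57 0.6 ]
plate fr [0.4338 0.158  0.0451] [0.8  0.77]
plate fl [0.4305 0.2837 0.1217] [0.92 0.83]
ear1 [0.6442 0.2149 0.1532] [0.48 0.48]
ear2 [0.6457 0.1713 0.1308] [0.46 0.47]
ear3 [0.5842 0.1697 0.1328] [0.84 0.84]
ear4 [0.5823 0.213  0.1513] [0.33 0.33]
griptop [ 0.5458 -0.1764  0.1442] [0.67 0.76]
base1 [ 0.5915 -0.1219 -0.0009] [0.04 0.05]
base2 [ 0.5841 -0.2297  0.0017] [0.64 0.77]
[ 0.5911 -0.1207  0.01  ]
[ 0.5827 -0.2294  0.01  ]
[ 0.494  -0.2225  0.01  ]
[ 0.5031 -0.1136  0.01  ]
lipA [ 0.5515 -0.2058  0.1953] [7.78 8.98]
lipB [ 0.529  -0.1784  0.1848] [7.45 8.32]
```

Run:
```python
from h import *
t=cam("top");s=cam("scene");w=cam("wrist")
o=env.get_obs();R=toolR(o).as_matrix();print(R.round(3))
C=-w["R"].T@w["t"];print("cam in tool",(R.T@(C-o["tool_pos"])).round(4)); print("cam axes in tool",(w["R"]@R).round(3))
for z in (0,.2,.3): print(z,[onz(t,p,z).round(3) for p in [(503,262),(522,373),(572,240),(598,394)]])
print(tri((t,(573,240)),(s,(108,440))))
# jig frame
h=np.array([.608,.1931,.1427]); a=np.arctan2(.033,1)
x0=np.array([-np.sin(a),np.cos(a),0]);y=np.array([-np.cos(a),-np.sin(a),0]);zz=np.array([0,0,1])
c,s_=np.cos(np.pi/6),.5
x=c*x0+s_*zz; z=c*zz-s_*x0; J=np.c_[x,y,z];print(J.round(3),np.linalg.det(J))
for n,p in dict(nut=[.4681,.1908,.138],eye=[.5678,.2824,.1764],knob=[.5071,.2067,.1858]).items():
    q=J.T@(np.array(p)-h);print(n,q.round(4))
```

```text
[[-0.     0.937  0.348]
 [ 0.     0.348 -0.937]
 [-1.    -0.    -0.   ]]
cam in tool [-0.1601  0.0725 -0.0005]
cam axes in tool [[ 0.001 -0.     1.   ]
 [-0.265 -0.964  0.   ]
 [ 0.964 -0.265 -0.001]]
0 [array([ 0.555, -0.51 ,  0.   ]), array([ 0.266, -0.566,  0.   ]), array([ 0.617, -0.703,  0.   ]), array([ 0.206, -0.784,  0.   ])]
0.2 [array([ 0.551, -0.422,  0.2  ]), array([ 0.313, -0.468,  0.2  ]), array([ 0.603, -0.581,  0.2  ]), array([ 0.264, -0.648,  0.2  ])]
0.3 [array([ 0.549, -0.378,  0.3  ]), array([ 0.336, -0.419,  0.3  ]), array([ 0.595, -0.52 ,  0.3  ]), array([ 0.292, -0.58 ,  0.3  ])]
(array([ 0.63393681, -0.55368296,  0.17386081]), [np.float64(23.257982084310438), np.float64(32.74651718501631)])
[[-0.029 -0.999  0.016]
 [ 0.866 -0.033 -0.5  ]
 [ 0.5    0.     0.866]] 0.9999999999999999
nut [-0.0003  0.1399 -0.0052]
eye [ 0.0953  0.0372 -0.0161]
knob [0.0362 0.1004 0.0289]
```

```bash
cat >> h.py <<'E'
def plan(wps, n):
    """print per-row tool-frame shift (scaled) & turn for consecutive waypoints (pos, R target)"""
    o=env.get_obs();p=o["tool_pos"];R=toolR(o)
    for (q,Rt),k in zip(wps,n):
        Rt=R if Rt is None else Rt
        rv=(R.inv()*Rt).as_rotvec(degrees=True)
        print("rows",k,"turn/row",(rv/k/120).round(4),"total deg",rv.round(1))
        d=(np.array(q)-p)/k/0.04
        print("  shift world-const; in tool axes row by row:")
        Rc=R
        out=[]
        for i in range(k):
            out.append((Rc.inv().apply(d)).round(3).tolist())
            Rc=Rc*Ro.from_rotvec(rv/k,degrees=True)
        print("  ",out)
        p=np.array(q);R=Rt
E
python3 - <<'E'
from h import *
plan([((.18,-.50,.30),None),((.22,-.38,.36),None),((.36,-.22,.36),None)],[3,4,6])
E
```

```text
rows 3 turn/row [0. 0. 0.] total deg [0. 0. 0.]
  shift world-const; in tool axes row by row:
   [[-0.645, -0.045, -0.988], [-0.645, -0.045, -0.988], [-0.645, -0.045, -0.988]]
rows 4 turn/row [0. 0. 0.] total deg [0. 0. 0.]
  shift world-const; in tool axes row by row:
   [[-0.375, 0.496, -0.616], [-0.375, 0.496, -0.616], [-0.375, 0.496, -0.616], [-0.375, 0.496, -0.616]]
rows 6 turn/row [0. 0. 0.] total deg [0. 0. 0.]
  shift world-const; in tool axes row by row:
   [[-0.0, 0.779, -0.422], [-0.0, 0.779, -0.422], [-0.0, 0.779, -0.422], [-0.0, 0.779, -0.422], [-0.0, 0.779, -0.422], [-0.0, 0.779, -0.422]]
```

Request:
{"api": "drive_tool", "payload": {"increments": [[[-0.6, 0, -0.9], [0, 0, 0]], [[-0.65, -0.05, -0.98], [0, 0, 0]], [[-0.65, -0.05, -0.98], [0, 0, 0]], [[-0.38, 0.5, -0.62], [0, 0, 0]], [[-0.38, 0.5, -0.62], [0, 0, 0]], [[-0.38, 0.5, -0.62], [0, 0, 0]], [[-0.38, 0.5, -0.62], [0, 0, 0]], [[0, 0.78, -0.42], [0, 0, 0]], [[0, 0.78, -0.42], [0, 0, 0]]]}}

```text
time_s: 1.4
tool_pos: [0.2706, -0.3284, 0.3604]
tool_rot: [8.9, 89.9, -60.8]
force: [0.3, -0.7, -1.0]
grip_width: 0.0876
```

Run:
```python
from h import *
Rr=Ro.from_matrix(np.c_[[0,0,-1],[.997,-.08,0],[-.08,-.997,0]].__array__())
plan([((.51,-.18,.33),Rr)],[8])
```

```text
rows 8 turn/row [ 0.026   0.0001 -0.0001] total deg [24.9  0.1 -0.1]
  shift world-const; in tool axes row by row:
   [[0.095, 0.863, -0.175], [0.095, 0.852, -0.222], [0.095, 0.839, -0.268], [0.095, 0.823, -0.313], [0.095, 0.805, -0.357], [0.095, 0.784, -0.4], [0.095, 0.761, -0.442], [0.095, 0.736, -0.483]]
```

Request:
{"api": "drive_tool", "payload": {"increments": [[[0.1, 0.86, -0.18], [0.026, 0, 0]], [[0.1, 0.85, -0.22], [0.026, 0, 0]], [[0.1, 0.84, -0.27], [0.026, 0, 0]], [[0.1, 0.82, -0.31], [0.026, 0, 0]], [[0.1, 0.8, -0.36], [0.026, 0, 0]], [[0.1, 0.78, -0.4], [0.026, 0, 0]], [[0.1, 0.76, -0.44], [0.026, 0, 0]], [[0.1, 0.74, -0.48], [0.026, 0, 0]], [[0, 0, 0], [0, 0, 0]], [[0, 0, 0], [0, 0, 0]]]}}

```text
time_s: 2.4
tool_pos: [0.5089, -0.1804, 0.3271]
tool_rot: [-107.3, 89.9, 158.3]
force: [-0.5, -1.0, -0.1]
grip_width: 0.0871
```

Run:
```python
from h import *
w=cam("wrist","w1")
np.savez("w1.npz",**{k:w[k] for k in("K","D","R","t","frame")})
for X in ([.5458,-.1764,.144],[.608,.1931,.1427]):print(proj(w,X))
```

```text
[[310.60232157 174.25331378]]
[[-64.0500255  146.32313519]]
```

View pics/w1.png

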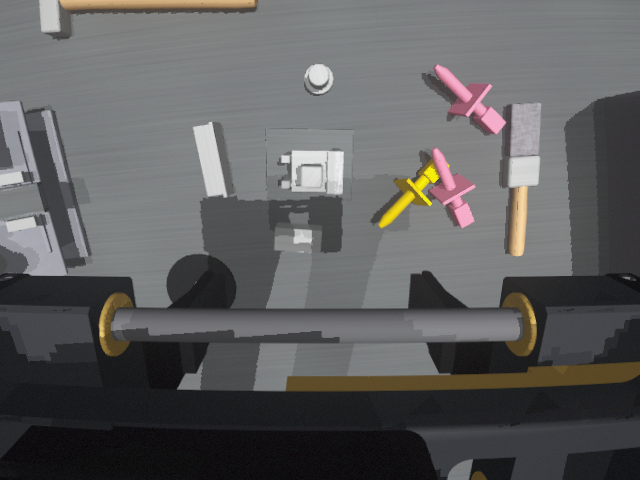

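Run:
```python
from h import *
d=np.load("w1.npz");crop(d,255,120,110,90,7,"w1r")
t=cam("top");crop(t,340,200,160,130,5,"t2")
```

```text
(no output)
```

View pics/w1r.png

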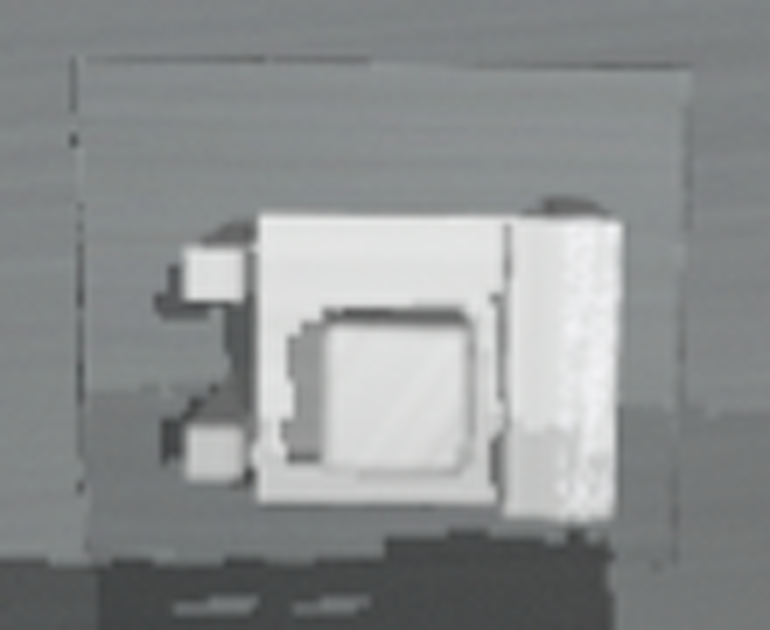

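View pics/t2.png

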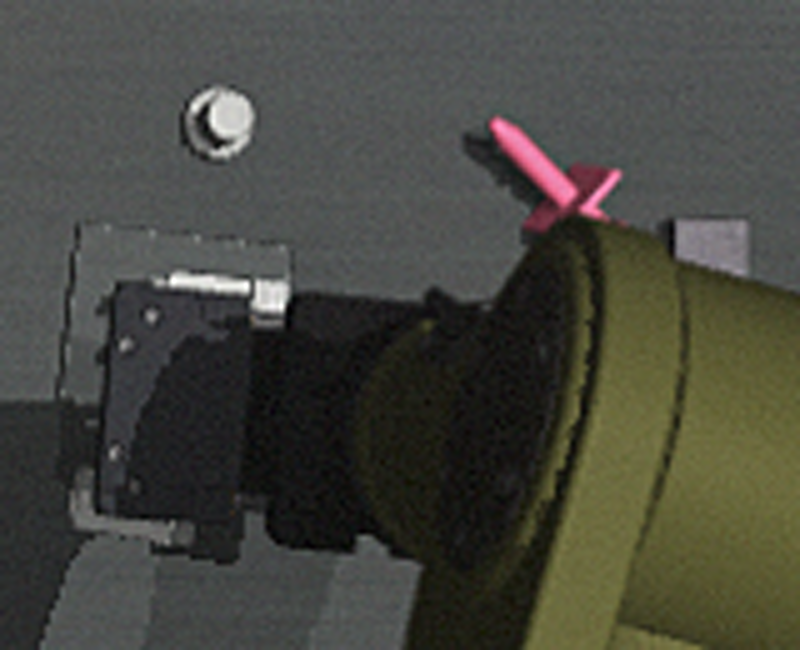

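```bash
cat >> h.py <<'E'
H=np.array([.608,.1931,.1427])
def JR(yaw=.033,tilt=30):
    a=np.arctan(yaw);x0=np.array([-np.sin(a),np.cos(a),0]);y=np.array([-np.cos(a),-np.sin(a),0]);zz=np.array([0,0,1])
    c,s=np.cos(np.radians(tilt)),np.sin(np.radians(tilt))
    return np.c_[c*x0+s*zz,y,c*zz-s*x0]
J=JR()
RJ=Ro.from_matrix(np.c_[-J[:,2],-J[:,1],-J[:,0]])
def jp(x,y,z): return H+J@np.array([x,y,z])
def jl(X): return J.T@(np.array(X)-H)
E
python3 - <<'E'
from h import *
print(toolR().as_matrix().round(4))
d=np.load("w1.npz")
P=lambda p:(255+(p[0]+.5)/7-.5,120+(p[1]+.5)/7-.5)
print("grip c",onz(d,P((397.5,396)),.144),"edges",[onz(d,P(p),.144).round(4) for p in [(325,322),(470,322),(470,470),(325,470)]])
print("flange",[onz(d,P(p),.09).round(4) for p in [(258,213),(258,502)]], "lip edge",[onz(d,P(p),.1).round(4) for p in [(505,215),(503,515)]])
print("steps",[onz(d,P(p),.099).round(4) for p in [(184,275),(245,275),(184,452),(245,452)]])
print(jp(.037,.1,.15)); plan([(jp(.037,.1,.15),RJ)],[12])
E
```

```text
[[-4.000e-04  9.967e-01 -8.100e-02]
 [-9.000e-04 -8.100e-02 -9.967e-01]
 [-1.000e+00 -3.000e-04  9.000e-04]]
grip c [ 0.54402446 -0.17694951  0.144     ] edges [array([ 0.5543, -0.1683,  0.144 ]), array([ 0.5529, -0.1871,  0.144 ]), array([ 0.5336, -0.1857,  0.144 ]), array([ 0.5351, -0.1666,  0.144 ])]
flange [array([ 0.567, -0.157,  0.09 ]), array([ 0.5237, -0.153 ,  0.09  ])] lip edge [array([ 0.5643, -0.1936,  0.1   ]), array([ 0.5204, -0.1901,  0.1   ])]
steps [array([ 0.5593, -0.146 ,  0.099 ]), array([ 0.5586, -0.155 ,  0.099 ]), array([ 0.5334, -0.1434,  0.099 ]), array([ 0.5326, -0.1525,  0.099 ])]
[0.50947122 0.14686811 0.29110381]
rows 12 turn/row [-0.0044  0.0208 -0.0012] total deg [-6.4 30.  -1.7]
  shift world-const; in tool axes row by row:
   [[0.075, -0.053, -0.683], [0.105, -0.046, -0.68], [0.135, -0.039, -0.675], [0.164, -0.033, -0.669], [0.193, -0.026, -0.661], [0.222, -0.02, -0.652], [0.25, -0.013, -0.642], [0.278, -0.006, -0.631], [0.305, 0.0, -0.618], [0.332, 0.007, -0.604], [0.358, 0.013, -0.589], [0.383, 0.019, -0.572]]
```

Request:
{"api": "drive_tool", "payload": {"increments": [[[0.08, -0.05, -0.68], [-0.005, 0.021, -0.001]], [[0.1, -0.05, -0.68], [-0.005, 0.021, -0.001]], [[0.13, -0.04, -0.68], [-0.005, 0.021, -0.001]], [[0.16, -0.03, -0.67], [-0.004, 0.021, -0.001]], [[0.19, -0.03, -0.66], [-0.004, 0.021, -0.001]], [[0.22, -0.02, -0.65], [-0.004, 0.021, -0.001]], [[0.25, -0.01, -0.64], [-0.004, 0.021, -0.001]], [[0.28, 0, -0.63], [-0.004, 0.021, -0.001]], [[0.3, 0, -0.62], [-0.004, 0.021, -0.001]], [[0.33, 0, -0.6], [-0.005, 0.021, -0.001]]], "hand": -0.31}}

```text
time_s: 3.5
tool_pos: [0.5094, 0.0923, 0.2986]
tool_rot: [180.0, 64.8, 90.6]
force: [-0.6, 0.0, 0.3]
grip_width: 0.0304
```

Request:
{"api": "drive_tool", "payload": {"increments": [[[0.36, 0, -0.59], [-0.005, 0.021, -0.001]], [[0.38, 0.02, -0.57], [-0.004, 0.02, -0.002]], [[0, 0, 0], [0, 0, 0]], [[0, 0, 0], [0, 0, 0]]]}}

```text
time_s: 3.9
tool_pos: [0.5093, 0.146, 0.2925]
tool_rot: [179.7, 60.0, 91.6]
force: [0.1, 0.2, -0.3]
grip_width: 0.0301
```

Run:
```python
from h import *
o=env.get_obs();print(jl(o["tool_pos"]).round(4),(RJ.inv()*toolR(o)).as_rotvec(degrees=True).round(2),o["qpos"].round(1),o["grip_width"])
w=cam("wrist","w2")
np.savez("w2.npz",**{k:w[k] for k in("K","D","R","t","frame")})
for q in ((0,0,0),(0,.14,-.0075),(.0373,.0996,.028)):print(proj(w,jp(*q)))
```

```text
[0.037  0.1002 0.1516] [-0.04  0.    0.16] [ 44.    3.9 -44.1  98.9 -27.7  80.4 -83. ] 0.03006099822187136
[[363.15569304  99.16732062]]
[[357.50771887 262.29048137]]
[[316.336906   228.62806643]]
```

View pics/w2.png

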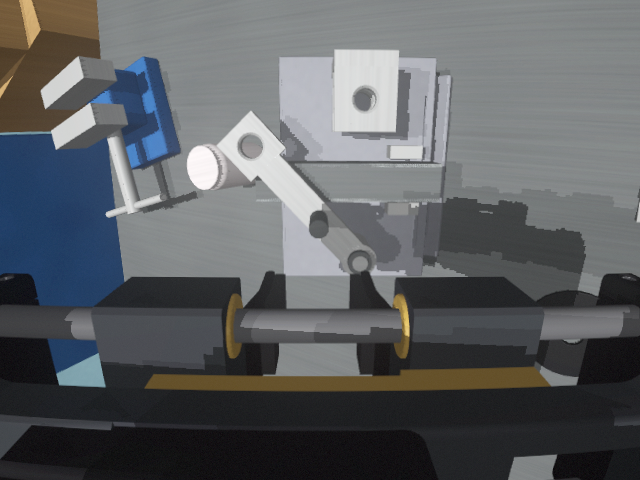

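Request:
{"api": "drive_tool", "payload": {"increments": [[[0.75, 0, 0], [0, 0, 0]], [[0.75, 0, 0], [0, 0, 0]], [[0.75, 0, 0], [0, 0, 0]], [[0.75, 0, 0], [0, 0, 0]], [[0.5, 0, 0], [0, 0, 0]], [[0.2, 0, 0], [0, 0, 0]], [[0, 0, 0], [0, 0, 0]]]}}

```text
time_s: 4.65
tool_pos: [0.507, 0.2212, 0.1642]
tool_rot: [179.8, 59.9, 91.8]
force: [-0.5, -0.5, -0.5]
grip_width: 0.0299
```

Run:
```python
from h import *
o=env.get_obs();print(jl(o["tool_pos"]).round(4),o["force"].round(1))
w=cam("wrist","w3");s=cam("scene");crop(s,300,80,150,150,4,"s3")
```

```text
[0.0379 0.1    0.0029] [-0.5 -0.5 -0.5]
```

View pics/w3.png

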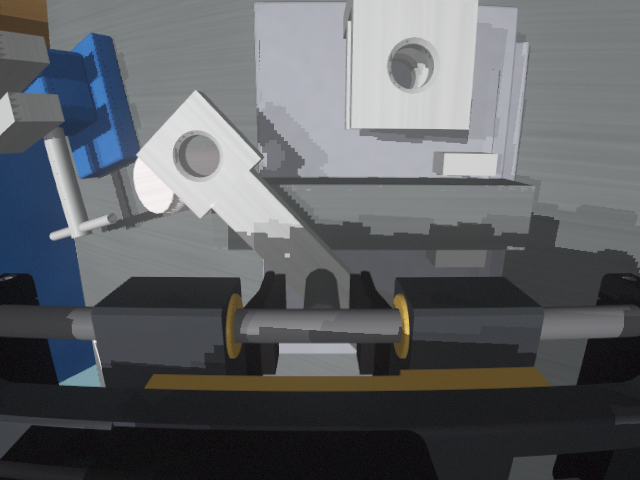

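View pics/s3.png

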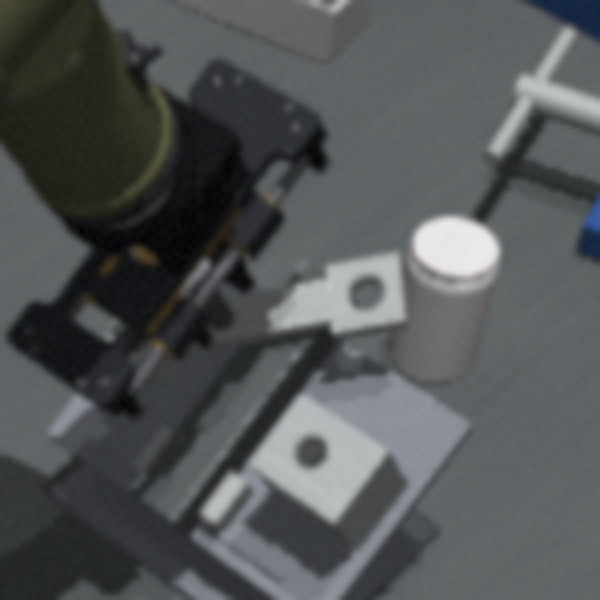

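Request:
{"api": "drive_tool", "payload": {"increments": [[[0, 0, 0.15], [0, 0, 0]], [[0, 0.1, 0.13], [0, 0, 0]], [[0, 0.08, 0.13], [0, 0, 0]], [[0, 0.06, 0.12], [0, 0, 0]], [[0, 0.05, 0.13], [0, 0, 0]], [[0, 0.04, 0.12], [0, 0, 0]], [[0, 0.02, 0.13], [0, 0, 0]], [[0, 0.01, 0.12], [0, 0, 0]], [[0, 0, 0], [0, 0, 0]]]}}

```text
time_s: 5.65
tool_pos: [0.5223, 0.1856, 0.143]
tool_rot: [179.9, 59.9, 91.8]
force: [0.3, 0.7, -0.6]
grip_width: 0.0301
```

Run:
```python
from h import *
o=env.get_obs();print(jl(o["tool_pos"]).round(4),o["force"].round(1))
w=cam("wrist","w4")
```

```text
[-0.0039  0.0859  0.0026] [ 0.3  0.7 -0.6]
```

View pics/w4.png

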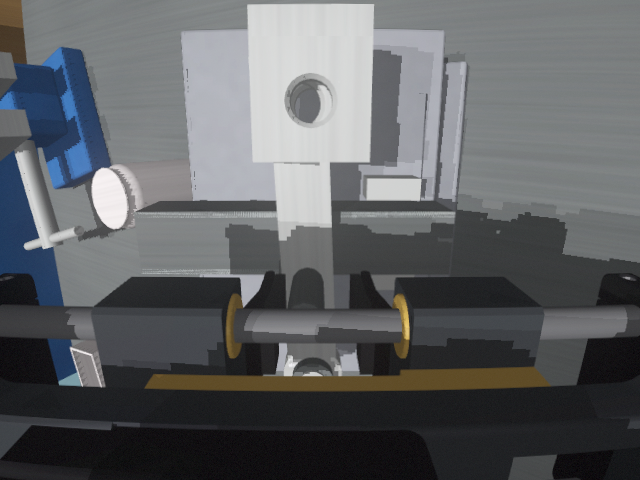

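Request:
{"api": "drive_tool", "payload": {"increments": [[[0, 0, 0.06], [0, 0, 0]], [[0, 0, 0.05], [0, 0, 0]], [[0, 0, 0], [0, 0, 0]]]}}

```text
time_s: 6.0
tool_pos: [0.5227, 0.1826, 0.1415]
tool_rot: [179.8, 59.9, 91.7]
force: [0.0, 0.1, 0.4]
grip_width: 0.03
```

Request:
{"api": "drive_tool", "payload": {"increments": [[[0, 0, 0.04], [0, 0, 0]], [[0, 0, 0.03], [0, 0, 0]], [[0, 0, 0], [0, 0, 0]]]}}

```text
time_s: 6.3
tool_pos: [0.5228, 0.1818, 0.141]
tool_rot: [179.7, 59.8, 91.7]
force: [0.3, 2.9, 2.3]
grip_width: 0.03
```

Run:
```python
from h import *
o=env.get_obs();print(jl(o["tool_pos"]).round(4),o["force"].round(1),o["wrist_torque"].round(2))
w=cam("wrist");crop(w,200,0,250,300,2,"w5")
```

```text
[-0.0082  0.0855  0.0027] [0.3 2.9 2.3] [0.45 0.08 0.  ]
```

View pics/w5.png

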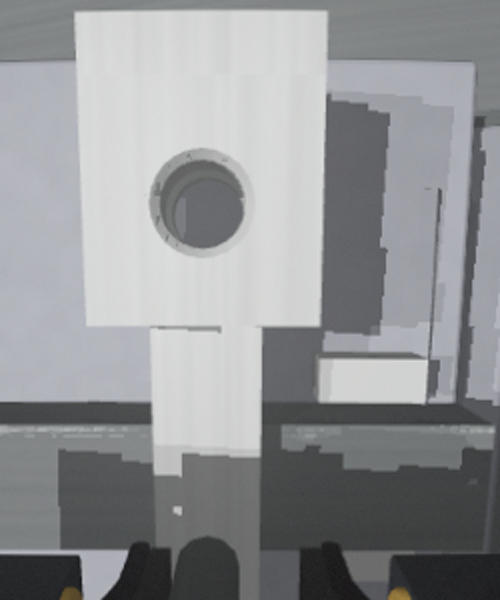

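Request:
{"api": "drive_tool", "payload": {"increments": [[[0, 0, 0.05], [0, 0, 0]], [[0, 0, 0], [0, 0, 0]]]}}

```text
time_s: 6.55
tool_pos: [0.5228, 0.1817, 0.1408]
tool_rot: [179.7, 59.6, 91.8]
force: [-0.3, 7.0, 5.3]
grip_width: 0.0301
```

Request:
{"api": "drive_tool", "payload": {"increments": [[[0, 0, -0.11], [0, 0, 0]], [[0, 0, -0.11], [0, 0, 0]], [[-0.5, 0, 0], [0, 0, 0]], [[-0.9, 0, 0], [0, 0, 0]], [[-0.9, 0, 0], [0, 0, 0]], [[-0.9, 0, 0], [0, 0, 0]], [[0, 0, 0], [0, 0, 0]]]}}

```text
time_s: 7.25
tool_pos: [0.5278, 0.1182, 0.2577]
tool_rot: [179.0, 60.1, 90.7]
force: [0.7, -0.0, -0.1]
grip_width: 0.0299
```

```bash
cat >> h.py <<'E'
RX=np.array([.08,.997,0])/np.hypot(.08,.997)
RRm=np.c_[[0,0,-1],[RX[1],-RX[0],0],-RX]
RR=Ro.from_matrix(RRm)
G=np.array([.544,-.177,.128])
E
python3 - <<'E'
from h import *
o=env.get_obs();print(jl(o["tool_pos"]).round(4),o["force"].round(1))
w=cam("wrist");crop(w,200,0,300,300,2,"w6")
np.savez("w6.npz",**{k:w[k] for k in("K","D","R","t","frame")})
s=cam("scene");crop(s,300,120,130,130,5,"s6")
plan([(np.array([.544,-.177,.205]),RR)],[12])
E
```

```text
[-0.005   0.0826  0.1357] [ 0.7 -0.  -0.1]
rows 12 turn/row [ 0.0044 -0.0208  0.0011] total deg [  6.3 -30.    1.5]
  shift world-const; in tool axes row by row:
   [[-0.222, 0.02, 0.59], [-0.196, 0.026, 0.599], [-0.17, 0.032, 0.606], [-0.143, 0.037, 0.613], [-0.116, 0.043, 0.618], [-0.089, 0.049, 0.622], [-0.062, 0.055, 0.625], [-0.034, 0.061, 0.627], [-0.007, 0.067, 0.627], [0.021, 0.073, 0.626], [0.048, 0.078, 0.624], [0.075, 0.084, 0.62]]
```

View pics/w6.png

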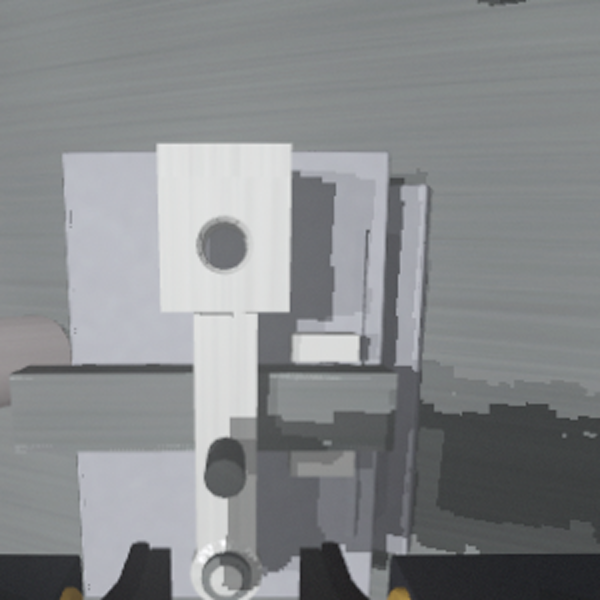

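View pics/s6.png

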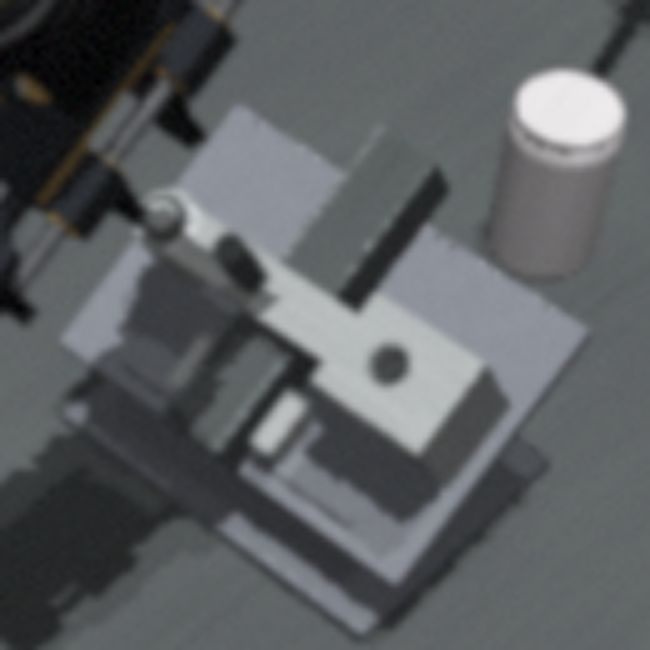

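Request:
{"api": "drive_tool", "payload": {"increments": [[[-0.22, 0.02, 0.59], [0.004, -0.021, 0.001]], [[-0.2, 0.03, 0.6], [0.004, -0.021, 0.001]], [[-0.17, 0.03, 0.61], [0.004, -0.021, 0.001]], [[-0.14, 0.04, 0.61], [0.004, -0.021, 0.001]], [[-0.12, 0.04, 0.62], [0.005, -0.021, 0.001]], [[-0.09, 0.05, 0.62], [0.005, -0.021, 0.001]], [[-0.06, 0.06, 0.63], [0.004, -0.021, 0.001]], [[-0.03, 0.06, 0.63], [0.004, -0.021, 0.001]], [[0, 0.07, 0.63], [0.005, -0.02, 0.001]], [[0.02, 0.07, 0.63], [0.005, -0.021, 0.001]]], "hand": 0.5}}

```text
time_s: 8.35
tool_pos: [0.5407, -0.1267, 0.2106]
tool_rot: [-175.0, 85.0, 91.6]
force: [0.1, 0.3, -1.2]
grip_width: 0.0656
```

Request:
{"api": "drive_tool", "payload": {"increments": [[[0.05, 0.08, 0.62], [0.004, -0.021, 0.001]], [[0.08, 0.08, 0.62], [0.004, -0.021, 0.001]], [[0, 0, 0], [0, 0, 0]], [[0, 0, 0], [0, 0, 0]]]}}

```text
time_s: 8.75
tool_pos: [0.5442, -0.1746, 0.2029]
tool_rot: [-121.0, 89.8, 144.7]
force: [-1.0, 1.3, 0.1]
grip_width: 0.0652
```

Run:
```python
from h import *
o=env.get_obs();print(o["tool_pos"],o["qpos"].round(1),toolR(o).as_matrix().round(4), (RR.inv()*toolR(o)).as_rotvec(degrees=True).round(2))
w=cam("wrist","w7")
np.savez("w7.npz",**{k:w[k] for k in("K","D","R","t","frame")})
d=np.load("w6.npz");print(proj(d,H),"obs",(311.1,121))
print(proj(w,[.544,-.177,.144]))
```

```text
[ 0.54416361 -0.17455309  0.20287849] [ 45.7  12.4 -34.9  95.    7.2  75.1 -84.8] [[-0.0034  0.9971 -0.0755]
 [ 0.0024 -0.0755 -0.9971]
 [-1.     -0.0036 -0.0021]] [-0.26  0.12 -0.2 ]
[[309.92611086 122.40557517]] obs (311.1, 121)
[[322.38732891 254.36925485]]
```

View pics/w7.png

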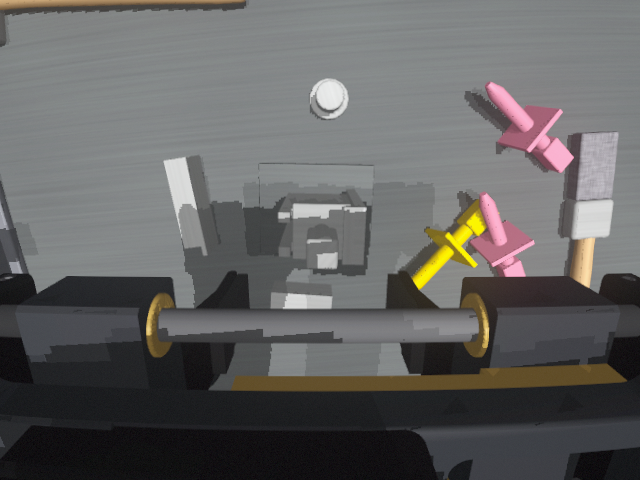

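Request:
{"api": "drive_tool", "payload": {"increments": [[[0.6, 0, 0.06], [0.002, 0, 0.002]], [[0.6, 0, 0], [0, 0, 0]], [[0.6, 0, 0], [0, 0, 0]], [[0.45, 0, 0], [0, 0, 0]], [[0, 0, 0], [0, 0, 0]], [[0, 0, 0], [0, 0, 0]]]}}

```text
time_s: 9.4
tool_pos: [0.5449, -0.1776, 0.1146]
tool_rot: [100.1, 89.8, 5.6]
force: [0.1, -0.0, 0.4]
grip_width: 0.065
```

Run:
```python
from h import *
o=env.get_obs();print(o["tool_pos"],(RR.inv()*toolR(o)).as_rotvec(degrees=True).round(2),o["force"])
w=cam("wrist","w8");s=cam("scene");crop(s,140,190,150,150,4,"s8")
```

```text
[ 0.54492112 -0.17760224  0.11458072] [-0.01  0.03  0.17] [ 0.08483013 -0.04038242  0.44232233]
```

View pics/w8.png

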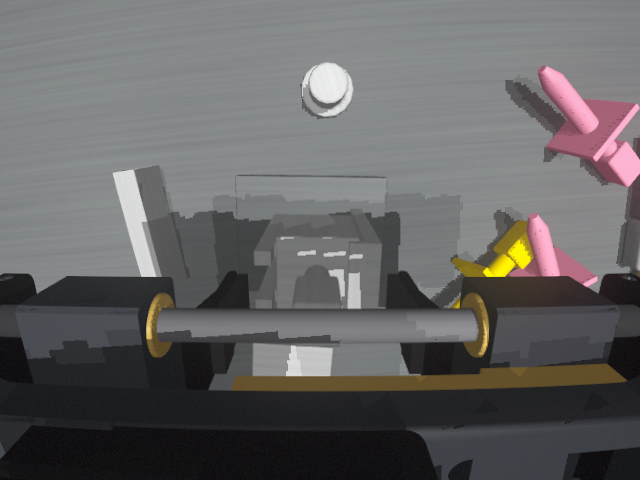

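View pics/s8.png

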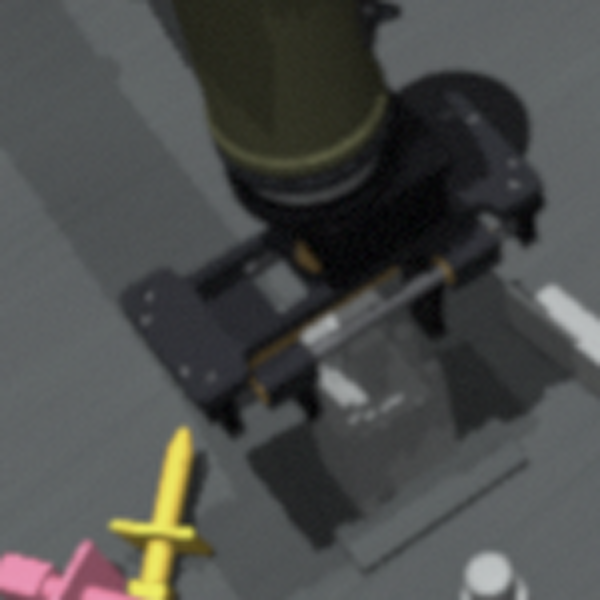

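Request:
{"api": "drive_tool", "payload": {"increments": [[[0, 0, 0], [0, 0, 0]], [[0, 0, 0], [0, 0, 0]], [[0, 0, 0], [0, 0, 0]], [[0, 0, 0], [0, 0, 0]], [[0, 0, 0], [0, 0, 0]], [[0, 0, 0], [0, 0, 0]]], "hand": -1, "squeeze": 50}}

```text
time_s: 10.1
tool_pos: [0.5447, -0.1786, 0.1142]
tool_rot: [85.6, 89.8, -9.1]
force: [-1.1, -0.3, -0.2]
grip_width: 0.025
```

Run:
```python
from h import *
o=env.get_obs();print(o["tool_pos"],(RR.inv()*toolR(o)).as_rotvec(degrees=True).round(2),o["force"],o["wrist_torque"],o["grip_width"])
# rotation toward lip: tip top toward -x: hand leans -RX ; tool x' tilt
p0=o["tool_pos"]
up=np.array([0,0,1.])
# pin center on grip: pin x,y = tcp; flange bottom at z=.085
def pose(th,dx,dz):
    th=np.radians(th)
    axis=np.cross(up,-RX) # rotates up toward -RX
    r=Ro.from_rotvec(axis*th)
    piv=np.array([p0[0],p0[1],.085])-RX*.022
    return piv+r.apply(p0-piv)+RX*dx+up*dz, r*RR
seq=[(0,0,.001),(8,.001,.001),(16,.0015,.001),(27,.002,.0015)]
plan([pose(*s) for s in seq],[1,2,2,3])
```

```text
[ 0.54467834 -0.17857824  0.11415614] [ 0.06 -0.01  0.16] [-1.06202973 -0.33787918 -0.16720045] [ 0.00971334  0.03583425 -0.01341406] 0.02500928788819275
rows 1 turn/row [-0.0005  0.0001 -0.0013] total deg [-0.1  0.  -0.2]
  shift world-const; in tool axes row by row:
   [[-0.025, 0.0, 0.0]]
rows 2 turn/row [-0.      0.0333  0.    ] total deg [-0.  8.  0.]
  shift world-const; in tool axes row by row:
   [[-0.035, -0.0, 0.041], [-0.037, -0.0, 0.038]]
rows 2 turn/row [-0.      0.0333  0.    ] total deg [-0.  8.  0.]
  shift world-const; in tool axes row by row:
   [[-0.034, 0.0, 0.047], [-0.037, 0.0, 0.045]]
rows 3 turn/row [0.     0.0306 0.    ] total deg [ 0. 11.  0.]
  shift world-const; in tool axes row by row:
   [[-0.033, -0.0, 0.045], [-0.036, -0.0, 0.042], [-0.039, -0.0, 0.04]]
```

Request:
{"api": "drive_tool", "payload": {"increments": [[[0, 0, 0], [0, 0, 0]], [[0, 0, 0], [0, 0, 0]], [[0, 0, 0], [0, 0, 0]]]}}

```text
time_s: 10.4
tool_pos: [0.5447, -0.1783, 0.1141]
tool_rot: [91.5, 89.8, -3.1]
force: [0.3, 1.2, 0.4]
grip_width: 0.0196
```

Run:
```python
from h import *
o=env.get_obs();print(o["tool_pos"],o["force"],o["wrist_torque"],o["grip_width"])
```

```text
[ 0.54467879 -0.17831732  0.1141453 ] [0.29342595 1.21146851 0.37086217] [ 0.20768141  0.06739549 -0.01357426] 0.019567552161512708
```

Request:
{"api": "drive_tool", "payload": {"increments": [[[-0.025, 0, -0.03], [0, 0, 0]], [[-0.035, 0, 0.035], [0, 0.033, 0]], [[-0.037, 0, 0.035], [0, 0.033, 0]], [[-0.034, 0, 0.045], [0, 0.033, 0]], [[-0.037, 0, 0.045], [0, 0.033, 0]], [[0, 0, 0], [0, 0, 0]]]}}

```text
time_s: 11.0
tool_pos: [0.5434, -0.1863, 0.119]
tool_rot: [179.8, 74.0, 84.8]
force: [0.4, 0.7, -2.6]
grip_width: 0.0199
```

Run:
```python
from h import *
o=env.get_obs();print(o["tool_pos"],(RR.inv()*toolR(o)).as_rotvec(degrees=True).round(2),o["force"].round(1),o["wrist_torque"].round(2),o["grip_width"])
s=cam("scene");crop(s,140,190,150,150,4,"s9");w=cam("wrist","w9")
```

```text
[ 0.54343499 -0.18633146  0.11903247] [ 0.33 15.96  0.11] [ 0.4  0.7 -2.6] [-0.52  0.13  0.  ] 0.01989709771782767
```

View pics/w9.png

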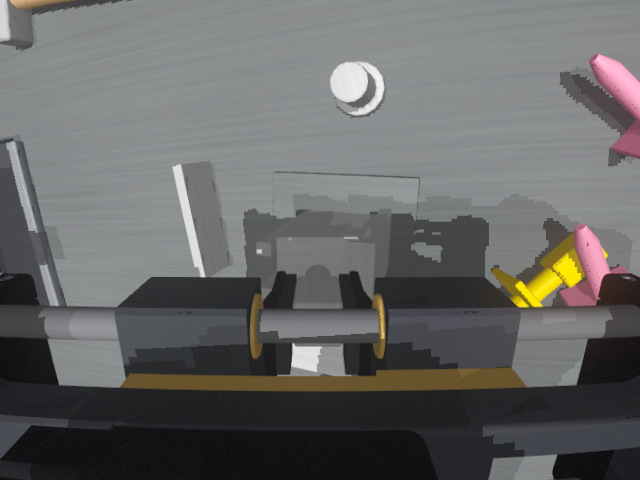

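Request:
{"api": "drive_tool", "payload": {"increments": [[[-0.033, 0, 0.045], [0, 0.033, 0]], [[-0.036, 0, 0.042], [0, 0.033, 0]], [[-0.039, 0, 0.04], [0, 0.033, 0]], [[0, 0, 0], [0, 0, 0]]]}}

```text
time_s: 11.5
tool_pos: [0.543, -0.1923, 0.1211]
tool_rot: [179.9, 62.3, 85.1]
force: [0.0, -0.6, -3.0]
grip_width: 0.0197
```

Run:
```python
from h import *
o=env.get_obs();R=toolR(o);print(o["tool_pos"],(RR.inv()*R).as_rotvec(degrees=True).round(2),o["force"].round(1),o["wrist_torque"].round(2),o["grip_width"])
# flange geometry assuming rigid grip: grasp offset: tcp z .1141 when flange at .085, centered (yaw plane)
M=R.as_matrix();c=o["tool_pos"]+M[:,0]*(.1141-.085)  # flange underside centre
seat=np.array([.544,-.177,.085])
for n,v in dict(low=c+M[:,2]*.022,lowtop=c+M[:,2]*.022-M[:,0]*.005,high=c-M[:,2]*.022,tip=c+M[:,0]*.058).items():
    q=v-seat;print(n,"rackx",(q@RX*1000).round(1),"z",(q[2]*1000).round(1))
s=cam("scene");crop(s,140,190,150,150,4,"s10");w=cam("wrist","w10")
```

```text
[ 0.54298378 -0.1922982   0.12110103] [ 0.2  27.66  0.1 ] [ 0.  -0.6 -3. ] [-0.94  0.13 -0.03] 0.019748694021652923
low rackx -21.3 z 0.1
lowtop rackx -23.6 z 4.5
high rackx 17.7 z 20.5
tip rackx 25.1 z -41.0
```

View pics/s10.png

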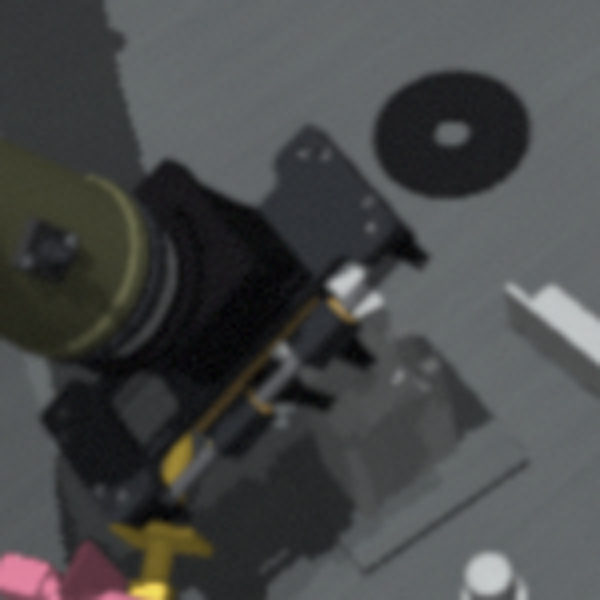

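Request:
{"api": "drive_tool", "payload": {"increments": [[[0.023, 0, -0.087], [0, 0, 0]], [[0.023, 0, -0.087], [0, 0, 0]], [[0.023, 0, -0.087], [0, 0, 0]], [[0.023, 0, -0.087], [0, 0, 0]], [[0, 0, 0], [0, 0, 0]]]}}

```text
time_s: 12.1
tool_pos: [0.545, -0.1754, 0.1261]
tool_rot: [179.6, 62.3, 85.1]
force: [-0.0, -0.7, -2.4]
grip_width: 0.0193
```

```bash
cat > st.py <<'E'
from h import *
o=env.get_obs();R=toolR(o);print(o["tool_pos"],(RR.inv()*R).as_rotvec(degrees=True).round(2),o["force"].round(1),o["wrist_torque"].round(2),o["grip_width"])
M=R.as_matrix();c=o["tool_pos"]+M[:,0]*(.1141-.085)
seat=np.array([.544,-.177,.085])
for n,v in dict(low=c+M[:,2]*.022,lowtop=c+M[:,2]*.022-M[:,0]*.005,high=c-M[:,2]*.022,tip=c+M[:,0]*.058).items():
    q=v-seat;print(n,"rackx",(q@RX*1000).round(1),"z",(q[2]*1000).round(1))
E
python3 st.py
```

```text
[ 0.54501151 -0.17540986  0.12610693] [-0.07 27.69  0.18] [-0.  -0.7 -2.4] [-0.86  0.1  -0.01] 0.019257958716291806
low rackx -4.3 z 5.1
lowtop rackx -6.6 z 9.5
high rackx 34.7 z 25.6
tip rackx 42.1 z -36.0
```

Request:
{"api": "drive_tool", "payload": {"increments": [[[-0.3, 0, -0.16], [0, 0, 0]], [[-0.44, 0, -0.23], [0, 0, 0]], [[-0.66, 0, -0.35], [0, 0, 0]], [[-0.66, 0, -0.35], [0, 0, 0]], [[-0.66, 0, -0.35], [0, 0, 0]], [[-0.3, 0, -0.16], [0, 0, 0]], [[0, 0, 0], [0, 0, 0]]]}}

```text
time_s: 12.8
tool_pos: [0.5456, -0.1764, 0.2648]
tool_rot: [179.2, 62.4, 84.6]
force: [-0.2, -0.1, -2.5]
grip_width: 0.0196
```

```bash
python3 st.py
python3 - <<'E'
from h import *
t=cam("top","t11");s=cam("scene","s11");w=cam("wrist","w11")
E
```

```text
[ 0.5455851  -0.17641947  0.26481112] [-0.03 27.57  0.4 ] [-0.2 -0.1 -2.5] [-0.8   0.12  0.01] 0.019606962373045586
low rackx -5.3 z 143.8
lowtop rackx -7.6 z 148.3
high rackx 33.7 z 164.2
tip rackx 41.0 z 102.6
```

View pics/s11.png

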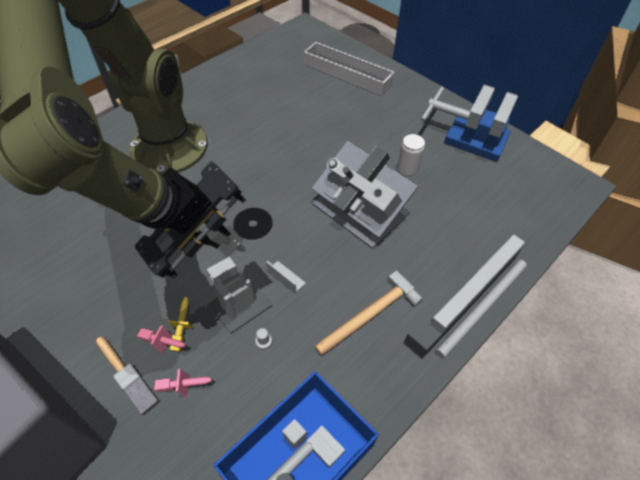

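View pics/w11.png

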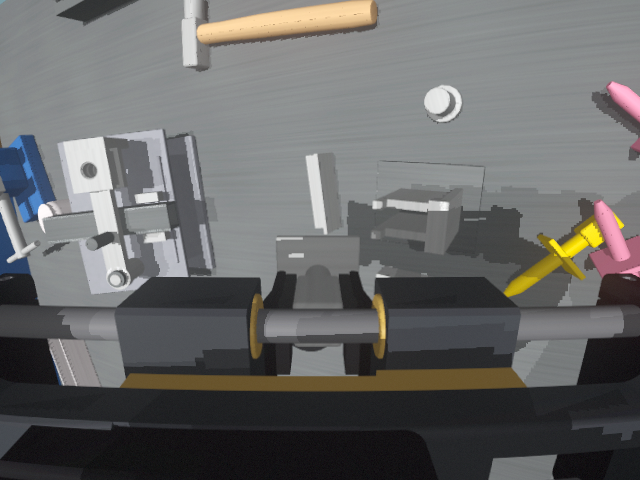

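Run:
```python
from h import *
w=cam("wrist");o=env.get_obs();M=toolR(o).as_matrix()
c=o["tool_pos"]+M[:,0]*(.0291-.005)
print(proj(w,[c+M[:,1]*.022+s*M[:,2]*.022 for s in(-1,1)]))
crop(w,240,210,160,150,5,"w12")
plan([(jp(-.0007,-.0007,.16),RJ)],[12])
d=np.load("w6.npz");print(proj(d,jp(0,.14,-.0075)),"nut obs",(200+227/2,575/2))
```

```text
[[273.70501942 235.31861827]
 [359.20232772 235.31743057]]
rows 12 turn/row [-0.004   0.0015 -0.0022] total deg [-5.7  2.2 -3.2]
  shift world-const; in tool axes row by row:
   [[0.247, 0.092, -0.56], [0.248, 0.098, -0.558], [0.25, 0.104, -0.557], [0.251, 0.109, -0.555], [0.252, 0.115, -0.553], [0.254, 0.121, -0.551], [0.255, 0.127, -0.55], [0.256, 0.132, -0.548], [0.257, 0.138, -0.546], [0.258, 0.144, -0.544], [0.259, 0.15, -0.542], [0.26, 0.155, -0.54]]
[[310.88485182 288.54979785]] nut obs (313.5, 287.5)
```

View pics/w12.png

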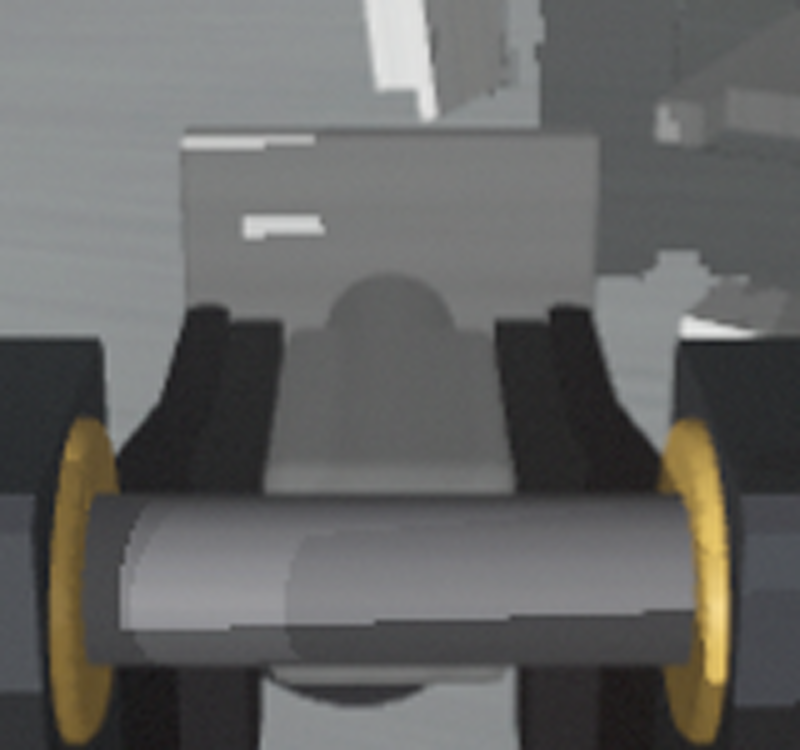

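Request:
{"api": "drive_tool", "payload": {"increments": [[[0.25, 0.09, -0.56], [-0.004, 0.0015, -0.002]], [[0.25, 0.1, -0.56], [-0.004, 0.0015, -0.002]], [[0.25, 0.1, -0.56], [-0.004, 0.0015, -0.002]], [[0.25, 0.11, -0.55], [-0.004, 0.0015, -0.002]], [[0.25, 0.11, -0.55], [-0.004, 0.0015, -0.002]], [[0.25, 0.12, -0.55], [-0.004, 0.0015, -0.002]], [[0.25, 0.13, -0.55], [-0.004, 0.0015, -0.003]], [[0.26, 0.13, -0.55], [-0.004, 0.0015, -0.002]], [[0.26, 0.14, -0.55], [-0.004, 0.0015, -0.002]], [[0.26, 0.14, -0.54], [-0.004, 0.0015, -0.003]]]}}

```text
time_s: 14.0
tool_pos: [0.6007, 0.0668, 0.2793]
tool_rot: [179.7, 60.5, 90.7]
force: [0.1, -0.4, -3.1]
grip_width: 0.0198
```

Request:
{"api": "drive_tool", "payload": {"increments": [[[0.26, 0.15, -0.54], [-0.004, 0.0015, -0.002]], [[0.26, 0.15, -0.54], [-0.004, 0.0015, -0.002]], [[0, 0, 0], [0, 0, 0]], [[0, 0, 0], [0, 0, 0]]]}}

```text
time_s: 14.4
tool_pos: [0.6113, 0.1142, 0.2824]
tool_rot: [179.6, 60.2, 91.7]
force: [-0.0, -1.0, -3.4]
grip_width: 0.0197
```

Run:
```python
from h import *
o=env.get_obs();print(jl(o["tool_pos"]).round(4),(RJ.inv()*toolR(o)).as_rotvec(degrees=True).round(2),o["force"].round(1),o["qpos"].round(1))
w=cam("wrist","w13");t=cam("top");crop(t,150,200,130,120,5,"t13");s=cam("scene");crop(s,300,60,150,190,3,"s13")
print(proj(w,[jp(-.0007,-.001,0),jp(0,.14,-.0075)]))
```

```text
[ 0.0014 -0.0007  0.1604] [-0.24 -0.16  0.09] [-0.  -1.  -3.4] [ 40.2  20.2 -46.1  85.4 -15.7  79.5 -89.1]
[[318.72499176 218.60102064]
 [317.25547601 353.57956874]]
```

View pics/w13.png

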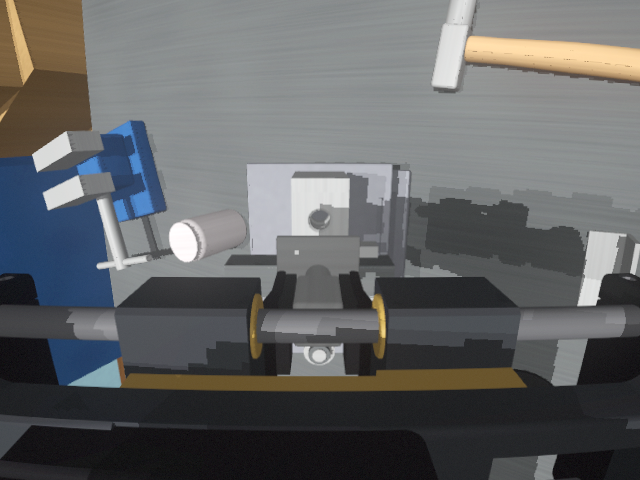

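View pics/s13.png

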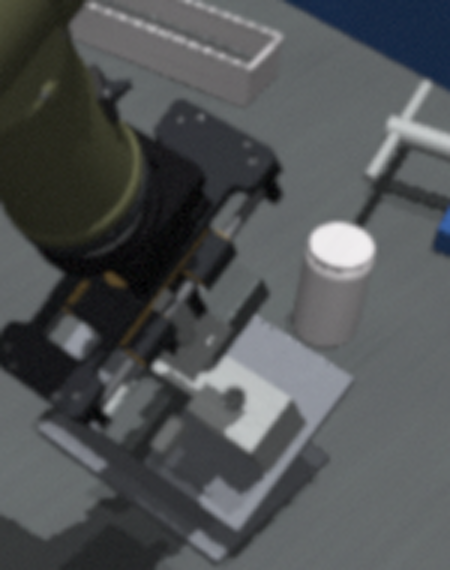

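Request:
{"api": "drive_tool", "payload": {"increments": [[[0.4, 0, 0.06], [0.002, 0.0015, 0]], [[0.5, 0, 0], [0, 0, 0]], [[0.4, 0, 0], [0, 0, 0]], [[0.2, 0, 0], [0, 0, 0]], [[0, 0, 0], [0, 0, 0]]]}}

```text
time_s: 15.05
tool_pos: [0.6103, 0.1401, 0.2282]
tool_rot: [-179.9, 60.0, 91.7]
force: [-0.3, 0.0, -2.9]
grip_width: 0.0196
```

Run:
```python
from h import *
o=env.get_obs();print(jl(o["tool_pos"]).round(4),(RJ.inv()*toolR(o)).as_rotvec(degrees=True).round(2),o["force"].round(1))
w=cam("wrist");crop(w,200,130,250,230,3,"w14");s=cam("scene");crop(s,330,120,100,120,6,"s14")
M=toolR(o).as_matrix();tip=o["tool_pos"]+M[:,0]*.0871
print("tip",jl(tip).round(4),proj(s,[tip,jp(-.001,-.001,0)]))
```

```text
[-0.0032 -0.0005  0.1005] [0.19 0.03 0.07] [-0.3  0.  -2.9]
tip [-0.0031 -0.0006  0.0134] [[375.02929494 191.51984138]
 [377.08371265 192.6810959 ]]
```

View pics/s14.png

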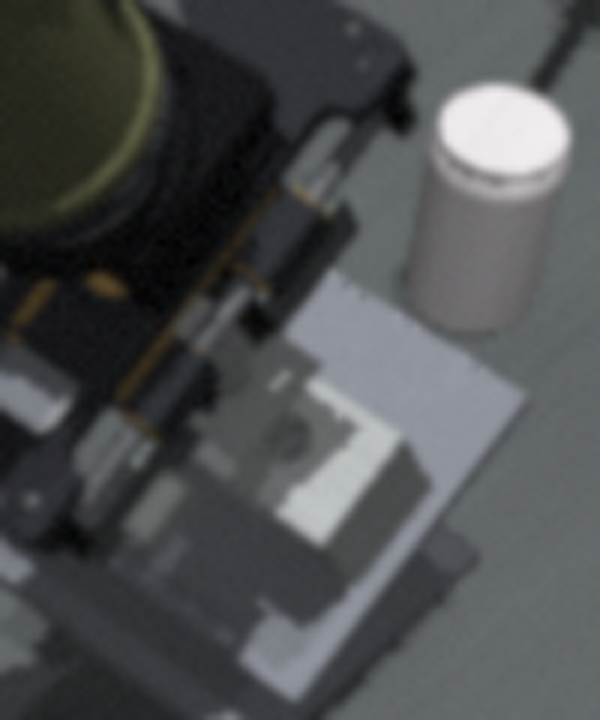

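View pics/w14.png

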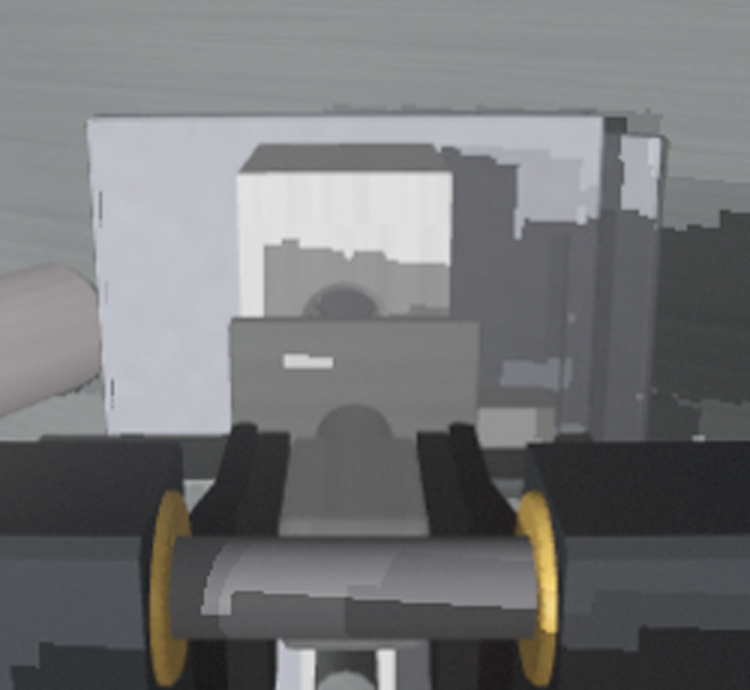

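Request:
{"api": "drive_tool", "payload": {"increments": [[[0, 0, -0.06], [-0.001, 0, 0]], [[0, 0, 0], [0, 0, 0]], [[0, 0, 0], [0, 0, 0]]]}}

```text
time_s: 15.45
tool_pos: [0.6112, 0.1423, 0.2309]
tool_rot: [179.6, 60.0, 91.4]
force: [-0.3, -0.5, -3.8]
grip_width: 0.0195
```

```bash
cat > sj.py <<'E'
from h import *
o=env.get_obs();print(jl(o["tool_pos"]).round(4),(RJ.inv()*toolR(o)).as_rotvec(degrees=True).round(2),"force jig",(J.T@o["force"]).round(1),o["wrist_torque"].round(2),o["grip_width"])
M=toolR(o).as_matrix();tip=o["tool_pos"]+M[:,0]*.0871;print("tip",jl(tip).round(4))
E
python3 sj.py
```

```text
[ 1.000e-04 -1.500e-03  1.018e-01] [-0.01  0.01  0.22] force jig [-2.4  0.3 -3. ] [-0.98 -0.05  0.01] 0.019513516138741263
tip [ 0.0001 -0.0018  0.0147]
```

Request:
{"api": "drive_tool", "payload": {"increments": [[[0.2, 0, 0.01], [0, 0, 0]], [[0.2, 0, 0], [0, 0, 0]], [[0.2, 0, 0], [0, 0, 0]], [[0, 0, 0], [0, 0, 0]]]}}

```text
time_s: 15.85
tool_pos: [0.6092, 0.1552, 0.2078]
tool_rot: [-180.0, 59.9, 91.9]
force: [-0.8, 0.3, -2.8]
grip_width: 0.0195
```

```bash
python3 sj.py
```

```text
[-0.0003  0.      0.0753] [-0.01  0.06 -0.02] force jig [-1.1  0.8 -2.6] [-0.93  0.05  0.06] 0.019525470526304167
tip [-0.0002  0.0001 -0.0118]
```

Request:
{"api": "drive_tool", "payload": {"increments": [[[0.15, 0.01, 0.01], [0, 0, 0]], [[0.15, 0, 0], [0, 0, 0]], [[0.15, 0, 0], [0, 0, 0]], [[0, 0, 0], [0, 0, 0]]]}}

```text
time_s: 16.25
tool_pos: [0.6099, 0.1634, 0.1926]
tool_rot: [179.9, 60.0, 91.8]
force: [-0.5, 0.3, -2.6]
grip_width: 0.0193
```

```bash
python3 sj.py
```

```text
[-0.0008 -0.0009  0.0581] [-0.    0.04  0.06] force jig [-1.   0.5 -2.4] [-0.92  0.03  0.01] 0.019349779132315014
tip [-0.0007 -0.001  -0.029 ]
```

Request:
{"api": "drive_tool", "payload": {"increments": [[[0.15, 0, 0], [0, 0, 0]], [[0.15, 0, 0], [0, 0, 0]], [[0.15, 0, 0], [0, 0, 0]], [[0.1, 0, 0], [0, 0, 0]], [[0, 0, 0], [0, 0, 0]]]}}

```text
time_s: 16.75
tool_pos: [0.6098, 0.1743, 0.1738]
tool_rot: [179.8, 60.0, 91.7]
force: [-0.0, -0.6, -3.1]
grip_width: 0.0196
```

```bash
python3 sj.py
```

```text
[-0.0008 -0.0012  0.0364] [-0.    0.04  0.09] force jig [-2.1  0.  -2.4] [-0.9  -0.07 -0.07] 0.019609137067629158
tip [-0.0007 -0.0013 -0.0507]
```

Request:
{"api": "drive_tool", "payload": {"increments": [[[0.05, 0, 0], [0, 0, 0]], [[0.05, 0, 0], [0, 0, 0]], [[0.04, 0, 0], [0, 0, 0]], [[0, 0, 0], [0, 0, 0]]]}}

```text
time_s: 17.15
tool_pos: [0.6107, 0.1759, 0.1708]
tool_rot: [179.7, 60.0, 91.5]
force: [-3.6, -3.4, 4.3]
grip_width: 0.0196
```

```bash
python3 sj.py
python3 - <<'E'
from h import *
w=cam("wrist");crop(w,200,130,250,230,3,"w15");s=cam("scene");crop(s,330,120,100,120,6,"s15")
E
```

```text
[-0.0009 -0.0021  0.0329] [0.02 0.01 0.2 ] force jig [-0.7  3.7  5.3] [-0.84  0.58  0.36] 0.01957152136904306
tip [-0.0009 -0.0024 -0.0542]
```

View pics/w15.png

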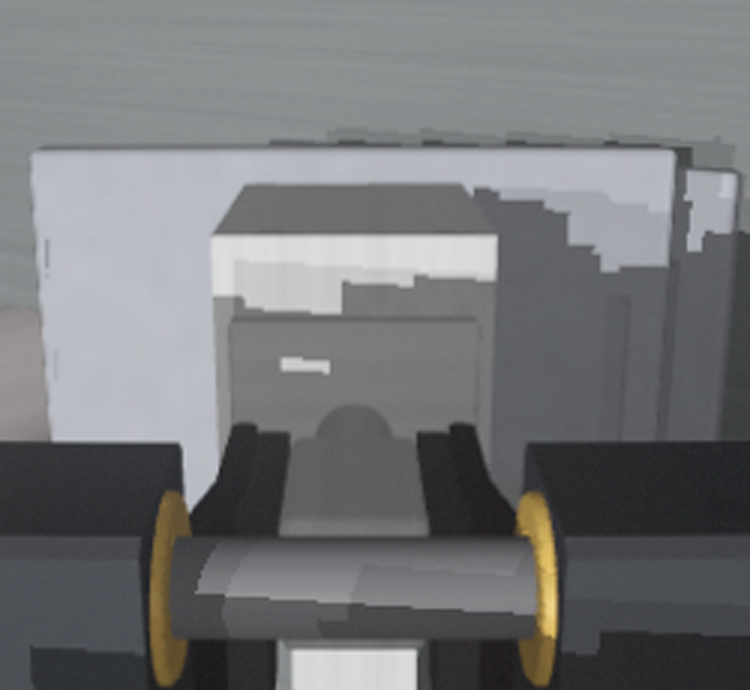

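View pics/s15.png

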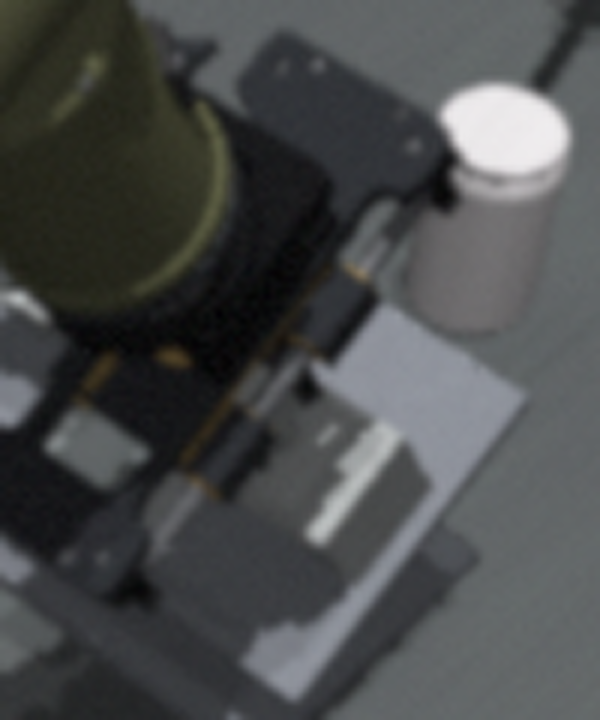

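Request:
{"api": "drive_tool", "payload": {"increments": [[[0, -0.03, 0], [0, 0, 0]], [[0, 0, 0], [0, 0, 0]], [[0, 0, 0], [0, 0, 0]]]}}

```text
time_s: 17.55
tool_pos: [0.6106, 0.1759, 0.1707]
tool_rot: [179.4, 60.0, 91.2]
force: [0.4, -4.8, 5.9]
grip_width: 0.0195
```

```bash
python3 sj.py
```

```text
[-0.0009 -0.0021  0.0329] [0.02 0.01 0.36] force jig [-1.2 -0.2  7.5] [-0.74 -0.11 -0.09] 0.01952633169382836
tip [-0.0009 -0.0026 -0.0542]
```

Request:
{"api": "drive_tool", "payload": {"increments": [[[0.05, 0, 0], [0, 0, 0]], [[0, 0, 0], [0, 0, 0]]]}}

```text
time_s: 17.75
tool_pos: [0.6107, 0.1759, 0.1706]
tool_rot: [179.5, 60.0, 91.2]
force: [-3.8, -10.3, 16.4]
grip_width: 0.0201
```

```bash
python3 sj.py
python3 - <<'E'
from h import *
for n in("top","scene"):
    c=cam(n,n+"16")
w=cam("wrist");crop(w,240,180,160,130,5,"w16")
E
```

```text
[-0.001  -0.0021  0.0328] [ 0.04 -0.01  0.34] force jig [-0.6  4.1 19.3] [-0.67  1.    0.58] 0.020070525247847158
tip [-0.001  -0.0026 -0.0543]
```

View pics/w16.png

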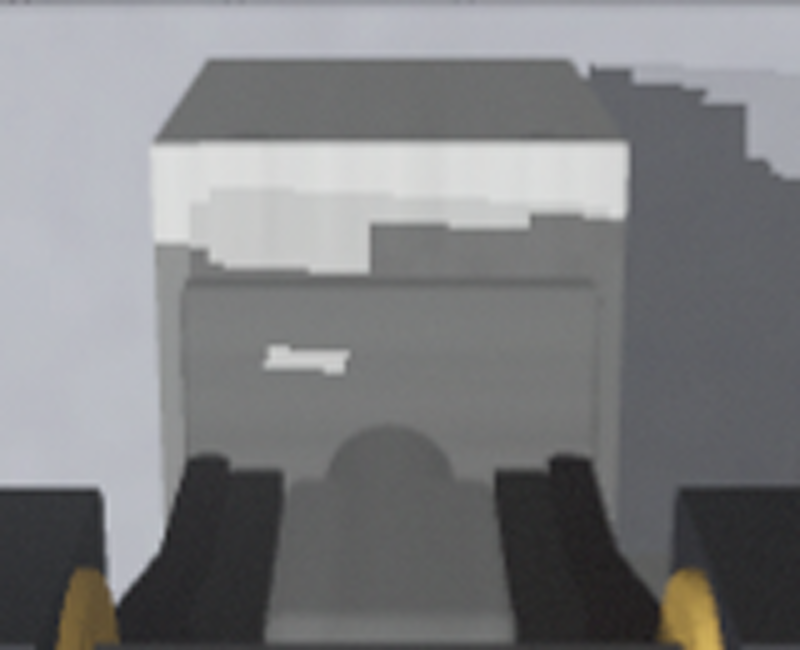

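Request:
{"api": "drive_tool", "payload": {"increments": [[[-0.06, 0, 0], [0, 0, 0]], [[0, 0, 0], [0, 0, 0]]]}}

```text
time_s: 18.1
tool_pos: [0.6099, 0.1758, 0.1707]
tool_rot: [179.6, 60.0, 91.4]
force: [-0.3, -6.3, 6.4]
grip_width: 0.0197
```

Request:
{"api": "drive_tool", "payload": {"increments": [[[0, 0, 0], [0, 0, 0]], [[0, 0, 0], [0, 0, 0]], [[0, 0, 0], [0, 0, 0]], [[0, 0, 0], [0, 0, 0]], [[0, 0, 0], [0, 0, 0]]], "hand": 0.3}}

```text
time_s: 18.6
tool_pos: [0.6088, 0.1768, 0.1698]
tool_rot: [179.8, 60.0, 91.6]
force: [-0.3, 0.0, -0.1]
grip_width: 0.0509
```

```bash
python3 sj.py
python3 - <<'E'
from h import *
w=cam("wrist");crop(w,200,130,250,230,3,"w17")
E
```

```text
[-0.0006 -0.0003  0.0316] [-0.01  0.05  0.12] force jig [-0.   0.3 -0.1] [-0.54 -0.02  0.05] 0.05086502931840638
tip [-0.0005 -0.0004 -0.0555]
```

View pics/w17.png

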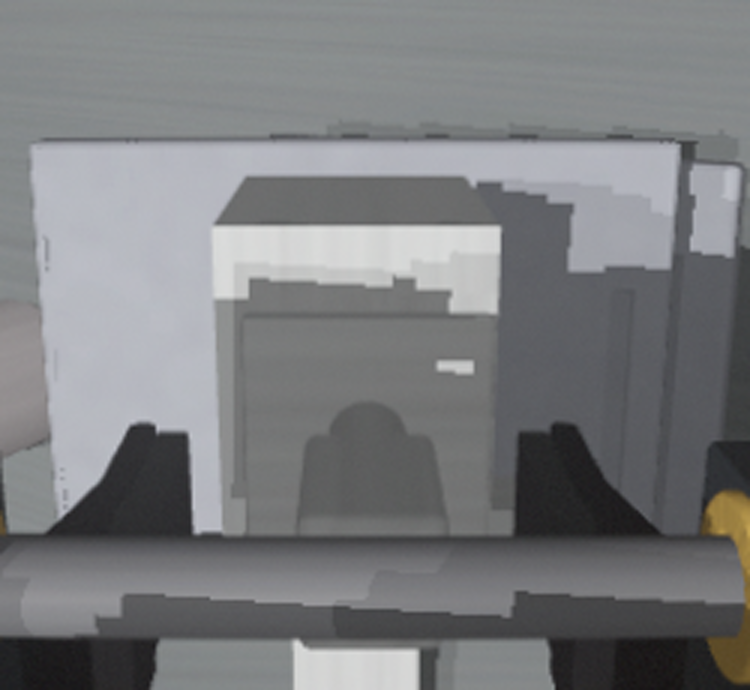

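Request:
{"api": "drive_tool", "payload": {"increments": [[[-0.3, 0, 0.08], [0, 0, 0]], [[-0.6, 0, 0], [0, 0, 0]], [[-0.9, 0, 0], [0, 0, 0]], [[-0.9, 0, 0], [0, 0, 0]], [[-0.9, 0, 0], [0, 0, 0]], [[-0.9, 0, 0], [0, 0, 0]], [[0, 0, 0], [0, 0, 0]], [[0, 0, 0], [0, 0, 0]]]}}

```text
time_s: 19.45
tool_pos: [0.6121, 0.0826, 0.3251]
tool_rot: [179.5, 60.0, 91.3]
force: [0.1, -0.1, -0.2]
grip_width: 0.0562
```

```bash
python3 sj.py
python3 - <<'E'
from h import *
w=cam("wrist","w18");t=cam("top");crop(t,150,200,130,120,5,"t18");s=cam("scene","s18f");crop(s,300,120,130,130,5,"s18")
E
```

```text
[-0.0046 -0.0005  0.2132] [ 0.03 -0.01  0.29] force jig [-0.2 -0.1 -0.1] [-0.58 -0.01 -0.  ] 0.05620557112428233
tip [-0.0046 -0.0009  0.1261]
```

View pics/w18.png

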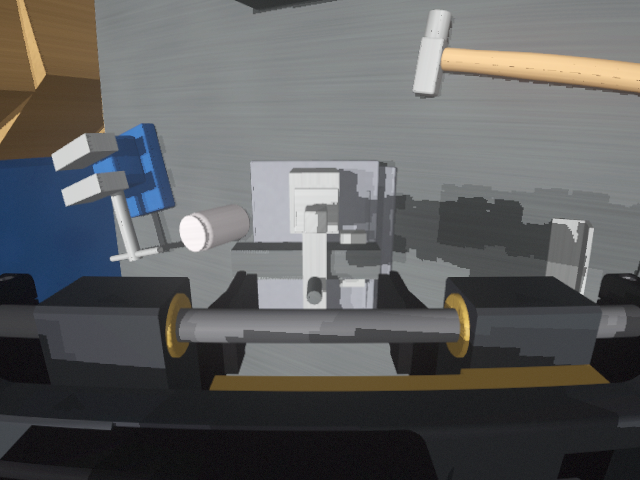

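View pics/s18.png

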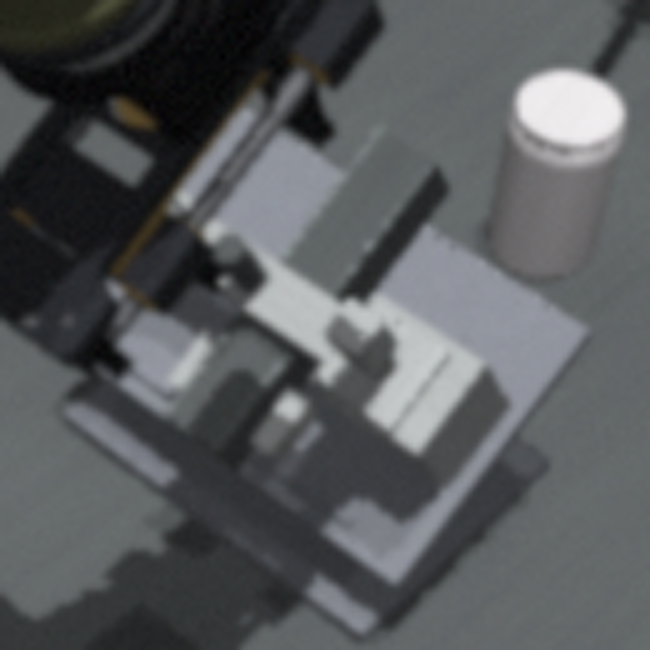

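Run:
```python
import cv2
a=cv2.imread("pics/w18.png")[150:310,240:410];cv2.imwrite("pics/w18z.png",cv2.resize(a,None,fx=4,fy=4,interpolation=cv2.INTER_CUBIC))
```

```text
(no output)
```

View pics/w18z.png

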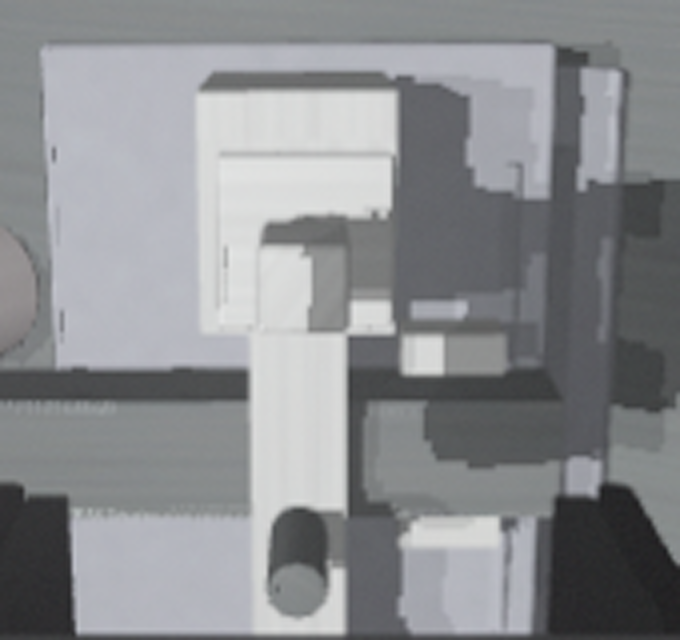

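View pics/t18.png

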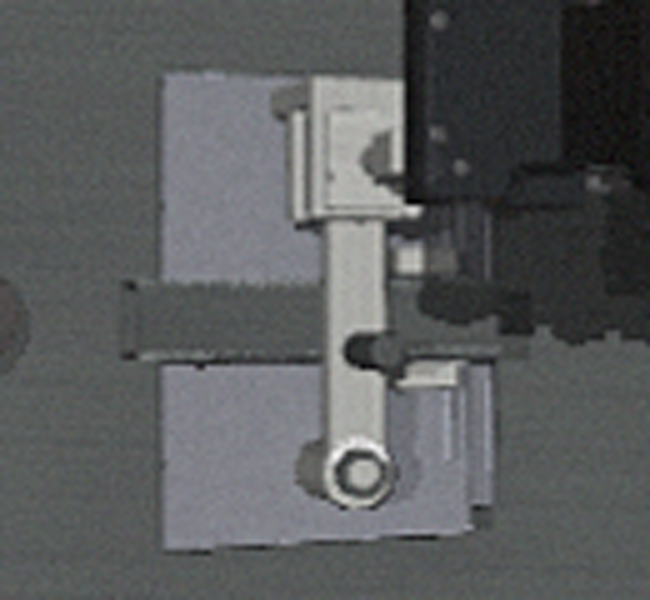

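View pics/s18f.png

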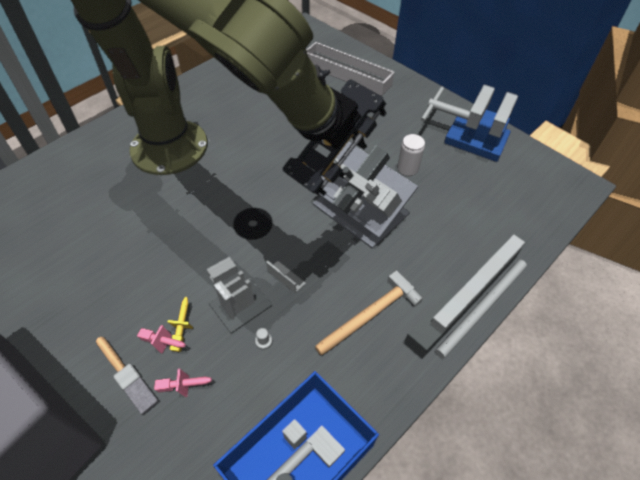

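The flange lies flat and parallel on the upper ear, the arm is shut and the robot touches nothing. The other listed items are where they were, so I am handing in.

```bash
python3 -c "
from cell import env
print(env.sign_off())"
```

```text
the job is handed in; nothing more can be done
None
```

The tube is locked in the jig and the job is handed in, at about 19.6 s of the 61 s allowed; no verdict was reported.

**Swing arm:** I caged the knob between the part-open fingers and pushed the arm shut. At the hard stop the force rose to about 9 N with no more movement, and the pictures showed the eye between the ears.

**Pin:** I gripped it, tipped it about 28° towards the lip and moved it about 17 mm towards the open end. I then lifted it out with no force beyond its own weight. It went down along the hole axis through all three holes until it stopped moving, at about 19 N, and I let go.

**Last checks:** The final wrist and scene pictures show the flange lying flat and parallel on the upper ear, the arm shut and the gripper well clear. The tool force reads about zero, and the highest I saw on the tool was about 20 N.

**Disagreements:**
- My estimate of the hole's height put the flange about 3.8 mm above the ear when it stopped. The rigid stop and the flange and ear widths in the wrist picture both say it was seated, so I took the height estimate to be off. I could not measure the gap directly.
- The pink and yellow look-alike pins, standing at first, had toppled by about 2.4 s. I had not been near them, and the top picture then showed nothing touching them.
- The other listed items looked unmoved by eye.

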